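Set up a bench bioreactor station

TASK

Set up the reactor station on the grey mat: close the glass reactor jar with the steel headplate, centred on the jar's rim, and stand the black stirrer motor upright and centred on top of the headplate's hub. Stand the small clear glass bottle with the white cap on the mat midway between the reactor jar and the dosing pump, and the low white pot on the mat straight behind the bottle (on the side away from the robot, square to the line from jar to pump), with 80 mm between the centres of bottle and pot. Leave everything upright and at rest, and do not push about the beaker or the tip box.

Things in the scene. Friction and masses are not known exactly. Their poses are not given: they have to be found in the camera images.
- mat: Fixed flat grey mat, 2 mm thick, 200 mm (its x) by 460 mm (its y). Its y axis runs along the line through jar and pump; its x axis points away from the robot (turned up to about 0.2 rad). Origin: on the underside, exactly midway between jar and pump; the mat reaches 65 mm from it towards the robot and 135 mm away from it.
- jar: Fixed open glass reactor jar on a round white foot (110 mm across, 10 mm thick), standing on the mat at one of its ends, 155 mm from the mat's origin. Glass 80 mm across, with a flat steel rim ring 90 mm outside, 72 mm inside; the rim's top is 80 mm above the jar's origin. Origin: centre of the underside, z up; yaw has no meaning.
- pump: Fixed white dosing pump standing on the mat at the other end, 155 mm from the mat's origin. Square case 90 by 90 mm, 75 mm high in all, with a grey top plate and a round metal pump head that juts 16 mm (20 mm with its black knob) from the side facing the robot. Origin: centre of the underside of the square case, z up.
- headplate: Loose steel headplate, 0.45 kg, upright at the start: flat disc 90 mm across and 10 mm thick with a plain round hub on top, 40 mm across and 40 mm high, flat-topped (50 mm high in all); six small ports, 7 mm high, stand on the disc 35 mm from the axis. Take it by the hub. Origin: centre of the disc's underside, z up along the hub.
- motor: Loose black stirrer motor, about 0.35 kg, standing upright: round, flat foot 40 mm across up to 32 mm height, flaring to 52 mm across between 40 and 85 mm height, with a thin 14 mm steel stub on top to 95 mm. Origin: centre of the foot's underside, z up.
- bottle: Loose small clear glass bottle with white cap and blank paper label, about 0.2 kg, standing upright: 56 mm across and straight-sided up to 62 mm height, then a shoulder, a narrow neck and a cap 30 mm across; 92 mm high in all. Origin: centre of the underside, z up.
- pot: Loose low white plastic pot with lid, about 0.15 kg, standing upright: 62 mm across, the lid 65 mm across from 31 to 45 mm height, which is the top. Origin: centre of the underside, z up.
- beaker: Bystander, loose: empty open glass beaker, 64 mm across, 75 mm high. Leave it alone. Origin: centre of the underside.
- tipbox: Bystander, loose: low clear and grey box, 75 by 60 mm, 44 mm high, with rows of small white tips on top. Leave it alone. Origin: centre of the underside.
Mind the look-alikes: they are no part of the job. What is shaped like the bottle but yellow is not meant. What is shaped like the pot but red is not meant.

How it is judged:
By the outcome, as a careful person would: the job done as asked, in the order asked, and still so for the second after the job is handed in, with the robot touching nothing.
It also fails if it takes over 109 s, if anything falls off the work surface, if the arm or the gripper's body presses on something with over 40 N, if the wrist force passes 120 N, or if a joint passes its speed limit or range.

ROBOT

A 6-joint arm with a two-finger parallel gripper is mounted at the origin on the work surface. World frame = base frame: x ahead of the robot, y to its left, z up, the work surface at z = 0. Lengths are in mm, angles in rad, forces in N, time in s.
With the tool pointing down it reaches from about 350 to 975 mm from the base axis. Payload 7.1 kg.
Tool frame: the origin (TCP) lies on the mounting face of the last link; the fingertips stand 182 mm ahead of it and the grasp point (between the pads) lies 163 mm ahead of it (ctrl.finger_overhang is the distance from the TCP to the fingertips, in mm); z points along the fingers, y is the direction in which the jaws open and shut (so a half turn about z gives the same grasp; the last joint's range is limited). The gripper opens to 88 mm and grips with 3 to 60 N. Pads are 20 mm wide; open, the fingers measure 115 mm over their backs; the gripper's body (75 mm by 178 mm) begins 61 mm behind the grasp point.
Start: joints at [-1.278, 0.423, 1.63, -0, 1.089, -0.019], TCP at [191.751, -594.843, 404.675] pointing down, gripper open.
Joint ranges: [-3, 3], [-0.9, 2.11], [0.09, 2.58], [-1.31, 4.45], [0.11, 2.69], [-2.54, 2.54]. Speed limits (rad/s): [2.39, 2.39, 3.01, 3.14, 3.14, 3.14].

INTERFACE

Orientations are given as a rotation vector (axis times angle).
In Python, from workcell import ctrl, viewer, recognise gives the robot as it stands.
- The arm moves only by the shell command python3 -m handwheel 'ROWS'. ROWS is JSON, a list of rows, each an object of numbers: "gripper": the closure, from 0 (fully open) to 1 (shut); "tx", "ty", "tz": the shift along the tool's x, y, z in m; "rx", "ry", "rz": the turn, a rotation vector about the tool's x, y, z in degrees. In form: [{"gripper": .., "tx": .., "ty": .., "tz": .., "rx": .., "ry": .., "rz": ..}, ...]. A call has 1 to 8 rows; each row shifts and turns the commanded pose from where the row before left it, along the tool's axes as they then stand; what a row does not reach is not made up. A row lasts 1/8 s, in which the tool goes at most 62.5 mm and 10.7 degrees, less where a joint would pass 70% of its speed; a pose out of reach is approached as far as the arm can. A call with a gripper value outside its range is refused whole. The fingers move at their own pace and stop on an object; the grip force is fixed at half the most. Time passes only in rows, so rows that do not move let the fingers close. It gives the time, the measured TCP pose, the force and the opening at its end, in the units of the state.
- ctrl.get_obs(): the state, without advancing time (a new reading comes with each control period).
- viewer.get_image(name): name is "scene" or "top" or "wrist"; returns a dict with "image" (384x512x3 uint8, red, green, blue), "range_z" (384x512 float32, mm along the optical axis (not along the pixel's ray), 0 where there is no reading), "vfov" (degrees; the focal length in pixels is half the picture's height over the tangent of half this angle, whatever the lens; pixels are square), "cx", "cy" (the principal point, pixels), "k1" (the pictures are not rectified: a ray, as slopes to the right and down, at radius r is drawn at 1 + k1 r^2 times it, then the intrinsics apply), "extrinsics" (4x4, takes a point from world to camera coordinates); the wrist camera has in their place "T_tool_cam" (4x4, takes a point from camera to tool coordinates, whose origin is the TCP and whose axes are the flange's). Camera axes: x right, y up, looking along -z (the intrinsics and any distortion apply to the point x, -y, -z); pixel columns grow to the right and rows downward; lengths in mm; the calibration is good to about 2 mm. A picture is of the moment at which its call begins: read the wrist's pose just before it.
- ctrl.close_job(): hands the job in, once; it reports no verdict.
Trained networks look in a picture, given as the dict that the camera call returned (one of the last four; its "shot" number tells which), for a name from the list of things; names that differ only in an ending like _2 or _b are one class to them, and where a whole thing is asked for, a point or a joint stands for the part that bears it (a point fixed in the world has none). Each returns a list of dicts, best first, with "p" (0 to 1); they miss things now and then, are a little off and sometimes report something else, mostly with a low value. They report only what shows in the picture. A call takes as long as a camera call. They do not tell look-alikes from the thing itself.
- recognise(picture, name): "xy" ([column, row] as shares, 0 to 1, of the picture: columns of its width, rows of its height, amid what is visible of it).
The state is a dict: "t": time; "qpos": joint angles; "qvel": joint speeds; "joint_torque": joint torques, N m; "ee_pos": TCP position; "orientation": TCP orientation; "ft_force": force on the tool from outside, world axes, zero at the start; "moment": the same for the moment, N m; "width": finger opening in mm.
Only numpy, scipy, OpenCV 4.12 (cv2) and the standard library are available. Lean on these libraries where they do the work, as an engineer would, in place of code of your own. Each camera call takes 0.05 s, during which the arm holds its last target.

## Working session

There is one attempt and no reset: what is moved stays moved. The work goes in short steps, Python scripts to look and compute and a shell command to move; the robot and the scene stay as the last step left them, time stands still between calls to the robot, and variables do not carry over. Pictures are saved under pics/ and viewed, and the job is handed in when it is done.

```bash
ls; mkdir -p pics; cat > h.py <<'E'
import numpy as np, cv2
from scipy.spatial.transform import Rotation as R
from workcell import ctrl, viewer, recognise
def save(n,im): cv2.imwrite('pics/'+n, cv2.cvtColor(im,cv2.COLOR_RGB2BGR))
def K(p):
    f=p['image'].shape[0]/2/np.tan(np.radians(p['vfov'])/2); return f
def ext(p,obs=None):
    if 'extrinsics' in p: return np.linalg.inv(np.array(p['extrinsics']))
    T=np.eye(4);T[:3,:3]=R.from_rotvec(obs['orientation']).as_matrix();T[:3,3]=obs['ee_pos']
    return T@np.array(p['T_tool_cam'])
def rays(p,uv):
    uv=np.atleast_2d(uv).astype(float);f=K(p)
    d=(uv-[p['cx'],p['cy']])/f
    s=d.copy()
    for _ in range(20): s=d/(1+p['k1']*(s**2).sum(1,keepdims=True))
    return np.c_[s[:,0],-s[:,1],-np.ones(len(s))]
def atz(p,uv,z,obs=None):
    T=ext(p,obs);r=rays(p,uv)@T[:3,:3].T;o=T[:3,3]
    return o+r*((z-o[2])/r[:,2])[:,None]
def cloud(p,obs=None):
    h,w=p['range_z'].shape;v,u=np.mgrid[:h,:w]
    r=rays(p,np.c_[u.ravel(),v.ravel()]);T=ext(p,obs)
    P=(r*p['range_z'].reshape(-1,1))@T[:3,:3].T+T[:3,3]
    P[p['range_z'].ravel()==0]=np.nan
    return P.reshape(h,w,3)
def proj(p,X,obs=None):
    T=np.linalg.inv(ext(p,obs));X=np.atleast_2d(X)@T[:3,:3].T+T[:3,3]
    s=np.c_[X[:,0]/-X[:,2],-X[:,1]/-X[:,2]];s=s*(1+p['k1']*(s**2).sum(1,keepdims=True))
    return s*K(p)+[p['cx'],p['cy']]
E
python3 - <<'E'
from h import *
import pickle
o=ctrl.get_obs();print(o['t'],o['ee_pos'],o['orientation'],o['width'],o['ft_force'])
for n in ['scene','top','wrist']:
    o=ctrl.get_obs();p=viewer.get_image(n);save(n+'0.png',p['image']);pickle.dump((o,p),open(n+'0.pkl','wb'))
    print(n,{k:v for k,v in p.items() if k not in('image','range_z')},(p['range_z']>0).mean())
    for nm in ['mat','jar','pump','headplate','motor','bottle','pot','beaker','tipbox']:
        try:
            for r in recognise(p,nm)[:4]:
                print(n,nm,round(r['p'],2),np.round(np.array(r['xy'])*[512,384]))
        except Exception as e: print(nm,e)
E
```

```text
pics
0.0 [ 191.66816613 -594.59012018  403.88843093] [-3.10199735e+00 -4.87487137e-01  3.11646722e-04] 87.93447024011269 [ 0.4459248  -0.67074059 -0.58245412]
scene {'vfov': 50.779273998545946, 'cx': 260.48258459366446, 'cy': 190.2697078025921, 'k1': -0.029595881649605613, 'extrinsics': array([[ 5.67939646e-01,  8.23058955e-01,  4.30293005e-03,
        -2.68491599e+02],
       [-4.80623995e-01,  3.27394415e-01,  8.13519190e-01,
         1.99734792e+02],
       [ 6.68165499e-01, -4.64097892e-01,  5.81522151e-01,
        -1.34980580e+03],
       [ 0.00000000e+00,  0.00000000e+00,  0.00000000e+00,
         1.00000000e+00]]), 'shot': 1} 0.99603271484375
scene mat 0.64 [305. 242.]
scene jar 0.73 [351. 192.]
scene pump 0.72 [246. 238.]
scene motor 0.61 [379. 150.]
scene bottle 0.74 [100. 236.]
scene bottle 0.68 [120. 266.]
scene pot 0.94 [223. 196.]
scene pot 0.77 [169. 234.]
scene beaker 0.55 [317. 142.]
scene tipbox 0.93 [146. 213.]
scene tipbox 0.49 [248. 234.]
top {'vfov': 51.351585117134675, 'cx': 251.72386419019287, 'cy': 195.73518661393177, 'k1': 0.017061993212303436, 'extrinsics': 
[... 496 characters left out ...]
02. 199.]
top bottle 0.82 [406. 232.]
top bottle 0.69 [397. 197.]
top pot 0.94 [351. 208.]
top pot 0.91 [281. 234.]
top beaker 0.59 [137. 257.]
top beaker 0.56 [101. 201.]
top tipbox 0.59 [358. 251.]
wrist {'vfov': 67.40605633564856, 'cx': 253.82788444092867, 'cy': 190.79193933278145, 'k1': -0.023474348283090724, 'T_tool_cam': array([[ 8.80350365e-04,  9.66352891e-01,  2.57218418e-01,
         7.06166224e+01],
       [ 9.99999473e-01, -7.14901203e-04, -7.36739839e-04,
         9.64737085e-02],
       [-5.28064917e-04,  2.57218931e-01, -9.66353011e-01,
         1.94546285e+01],
       [ 0.00000000e+00,  0.00000000e+00,  0.00000000e+00,
         1.00000000e+00]]), 'shot': 3} 0.9958546956380209
```

```bash
python3 - <<'E'
import cv2
for n in ['scene','top']:
    im=cv2.imread(f'pics/{n}0.png')
    im=im[100:300,60:460] if n=='top' else im[80:330,40:440]
    cv2.imwrite(f'pics/{n}0b.png',cv2.resize(im,(800,400 if n=='top' else 500),interpolation=cv2.INTER_CUBIC))
E
```

```text
(no output)
```

View pics/scene0b.png

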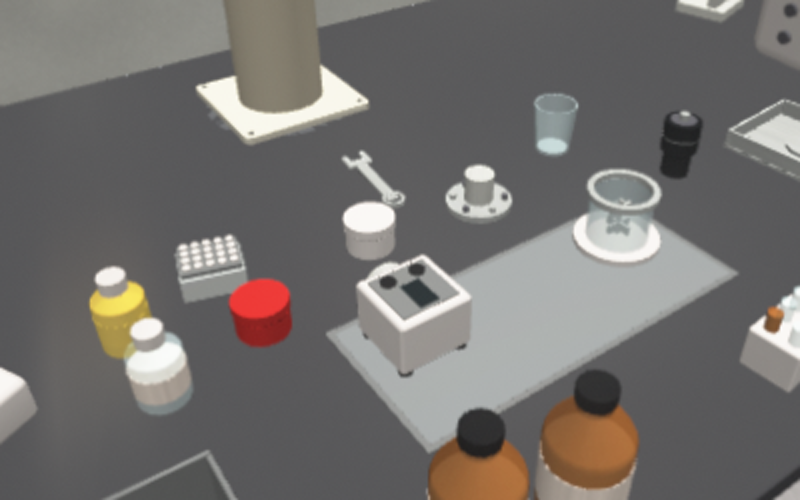

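View pics/top0b.png

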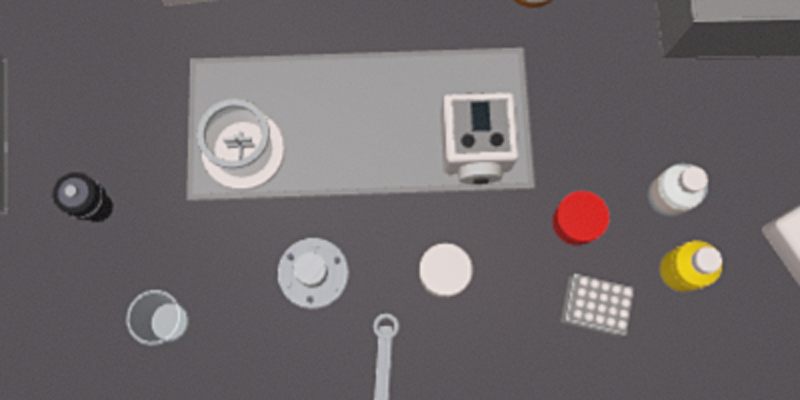

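Candidates: the clear bottle is at top (399,194), with its look-alike, the yellow one, at (405,232). The white pot is at top (283,234), with the red one at (351,208). By the description I want the clear bottle and the white pot. Next I measure everything from the depth data.

```bash
python3 - <<'E'
from h import *
import pickle
from scipy.optimize import least_squares
S={n:pickle.load(open(n+'0.pkl','rb')) for n in('scene','top')}
C={n:cloud(S[n][1]).reshape(-1,3) for n in S}
rgb={n:S[n][1]['image'].reshape(-1,3) for n in S}
top=S['top'][1]
g={'jar':(178,168,80),'pump':(299,165,75),'head':(215,235,50),'motor':(100,196,90),'bottle':(405,190,90),'pot':(283,234,45),'beaker':(137,257,75),'tip':(358,251,44),'yellow':(411,229,90),'red':(351,208,45)}
for n in g:
    c=atz(top,g[n][:2],g[n][2])[0]
    print(n,np.round(c))
    for s in C:
        P=C[s];m=(np.hypot(P[:,0]-c[0],P[:,1]-c[1])<62)&(P[:,2]>6)
        Q=P[m]
        if len(Q)<5: continue
        hist=[(int(a),int(((Q[:,2]>=a)&(Q[:,2]<a+6)).sum())) for a in range(6,110,6)]
        zt=np.percentile(Q[:,2],97)
        T=Q[Q[:,2]>zt-5]
        print('  ',s,len(Q),'ztop',round(zt,1),'topmean',np.round(T.mean(0),1),'topmid',np.round((T.max(0)+T.min(0))/2,1),'ext',np.round(np.ptp(T,axis=0),1))
# surface level
for s in C:
    P=C[s];m=(abs(P[:,0]-450)<250)&(abs(P[:,1])<400)&(P[:,2]<15);print(s,np.percentile(P[m][:,2],[5,25,50,75,95]))
E
```

```text
jar [594. 176.  80.]
   scene 1686 ztop 84.6 topmean [601.5 179.5  83.2] topmid [599.6 180.6  83.1] ext [92.  90.5  6.7]
   top 1527 ztop 84.1 topmean [598.4 181.3  82.3] topmid [599.2 180.4  83.6] ext [89.  85.1  8.9]
pump [ 598. -127.   75.]
   scene 2207 ztop 81.1 topmean [ 607.7 -129.6   78.8] topmid [ 606.4 -127.8   80.3] ext [83.  83.2  8.3]
   top 1578 ztop 81.2 topmean [ 603.6 -128.8   78.6] topmid [ 603.4 -128.8   80.8] ext [85.5 84.9  9.1]
head [429.  86.  50.]
   scene 639 ztop 52.5 topmean [433.7  86.4  51.3] topmid [431.9  87.7  50.8] ext [39.4 37.7  6.2]
   top 956 ztop 52.8 topmean [432.5  87.   50.9] topmid [432.8  86.7  51.8] ext [37.9 37.4  8. ]
motor [523. 360.  90.]
   scene 544 ztop 92.8 topmean [527.6 370.   90.2] topmid [527.2 372.3  93.7] ext [47.3 48.8 11.8]
   top 528 ztop 94.5 topmean [524.2 369.3  94.2] topmid [525.7 369.5  93.7] ext [24.9 14.9  8.5]
bottle [ 525. -378.   90.]
   scene 1161 ztop 93.7 topmean [ 530.3 -380.2   92.7] topmid [ 529.6 -379.8   92.1] ext [30.4 29.1  6.8]
   top 587 ztop 94.6 topmean [ 527.6 -382.4   93. ] topmid [ 527.9 -382.4   
[... 596 characters left out ...]
top 812 ztop 47.3 topmean [ 384.9 -271.1   44.5] topmid [ 385.7 -271.7   45.5] ext [62.2 74.   6.6]
yellow [ 430. -382.   90.]
   scene 864 ztop 93.6 topmean [ 431.7 -386.4   92.6] topmid [ 429.6 -386.4   92.3] ext [32.8 29.1  7.3]
   top 584 ztop 94.9 topmean [ 428.6 -388.    93.1] topmid [ 429.2 -387.9   93.9] ext [29.2 28.1  7.5]
red [ 492. -256.   45.]
   scene 838 ztop 47.8 topmean [ 496.1 -256.3   46.2] topmid [ 494.5 -256.1   46.2] ext [64.5 63.   6.4]
   top 580 ztop 49.0 topmean [ 493.5 -255.5   46.4] topmid [ 493.5 -255.5   47.5] ext [64.1 61.7  7.1]
scene [-0.10688105  1.15295195  2.17597554  3.35966098  6.08091692]
top [-2.17669647 -0.25914805  1.12536479  2.57419236  5.55909563]
```

```bash
python3 -m handwheel '[{"gripper":0,"rz":8.9},{"gripper":0,"rz":8.9},{"gripper":0,"tx":0.018,"ty":-0.050},{"gripper":0,"tx":0.018,"ty":-0.050},{"gripper":0,"tx":0.018,"ty":-0.050},{"gripper":0,"tx":0.018,"ty":-0.050},{"gripper":0,"tx":0.018,"ty":-0.050},{"gripper":0,"tx":0.018,"ty":-0.050}]'
python3 - <<'E'
from h import *
import pickle
o=ctrl.get_obs();print(R.from_rotvec(o['orientation']).as_matrix().round(4))
P=cloud(pickle.load(open('top0.pkl','rb'))[1]).reshape(-1,3)
m=(P[:,1]<-425)&(P[:,0]>300)&(P[:,0]<650)&(P[:,1]>-650)&(P[:,2]>15);print(P[m].min(0),P[m].max(0))
m=(P[:,1]>410)&(P[:,0]>400)&(P[:,0]<650)&(P[:,2]>15);print(P[m].min(0),P[m].max(0))
E
```

```text
[[ 0.9518  0.3067  0.    ]
 [ 0.3067 -0.9518  0.    ]
 [ 0.     -0.     -1.    ]]
[ 342.85180861 -649.85107935   15.22401817] [ 554.5454056  -493.78014978   62.51161984]
[503.31892321 489.13590997  15.10041953] [649.85762754 657.34773286  35.12244069]$[0]: bad value
```

```bash
python3 -m handwheel '[{"gripper":0,"tx":0,"ty":0,"tz":0,"rx":0,"ry":0,"rz":8.9},{"gripper":0,"tx":0,"ty":0,"tz":0,"rx":0,"ry":0,"rz":8.9},{"gripper":0,"tx":0.018,"ty":-0.050,"tz":0,"rx":0,"ry":0,"rz":0},{"gripper":0,"tx":0.018,"ty":-0.050,"tz":0,"rx":0,"ry":0,"rz":0},{"gripper":0,"tx":0.018,"ty":-0.050,"tz":0,"rx":0,"ry":0,"rz":0},{"gripper":0,"tx":0.018,"ty":-0.050,"tz":0,"rx":0,"ry":0,"rz":0}]'
```

```text
t: 2.25
ee_pos: [263.8, -393.2, 404.8]
orientation: [3.141, 0.001, 0.001]
ft_force: [0.6, -0.2, -0.5]
width: 88.0
```

```bash
python3 -m handwheel '[{"gripper":0,"tx":0.019,"ty":-0.054,"tz":0,"rx":0,"ry":0,"rz":0},{"gripper":0,"tx":0.019,"ty":-0.054,"tz":0,"rx":0,"ry":0,"rz":0},{"gripper":0,"tx":0.019,"ty":-0.054,"tz":0,"rx":0,"ry":0,"rz":0},{"gripper":0,"tx":0.019,"ty":-0.054,"tz":0,"rx":0,"ry":0,"rz":0},{"gripper":0,"tx":0.019,"ty":-0.054,"tz":0,"rx":0,"ry":0,"rz":0},{"gripper":0,"tx":0.019,"ty":-0.054,"tz":0,"rx":0,"ry":0,"rz":0},{"gripper":0,"tx":0.019,"ty":-0.054,"tz":0,"rx":0,"ry":0,"rz":0},{"gripper":0,"tx":0.0165,"ty":-0.048,"tz":0,"rx":0,"ry":0,"rz":0}]'
cat >> h.py <<'E'
def look(tag):
    import pickle
    o=ctrl.get_obs();p=viewer.get_image('wrist');save(tag+'.png',p['image']);pickle.dump((o,p),open(tag+'.pkl','wb'));return o,p
E
python3 - <<'E'
from h import *
o,p=look('w1');print(o['ee_pos'])
P=cloud(p,o).reshape(-1,3)
def top(c,z0,z1,r):
    m=(np.hypot(P[:,0]-c[0],P[:,1]-c[1])<r)&(P[:,2]>z0)&(P[:,2]<z1);Q=P[m]
    if len(Q):print(c,len(Q),Q.mean(0).round(1),((Q.min(0)+Q.max(0))/2).round(1),np.ptp(Q,axis=0).round(1))
top((432,87),45,60,40);top((432,87),5,14,60);top((600,180),74,95,62);top((604,-128),70,95,70)
print(proj(p,[[432.3,87,50],[599,180.5,82],[602,26,2]],o))
E
```

```text
t: 3.25
ee_pos: [412.9, 33.5, 405.1]
orientation: [-3.142, -0.003, -0.002]
ft_force: [-0.1, -0.7, -0.5]
width: 88.1
[412.9310883   33.46188871 405.05593937]
(432, 87) 899 [434.   87.   50.3] [433.4  87.4  49. ] [39.1 39.8  7.8]
(432, 87) 2425 [437.   85.3  10.3] [433.6  86.9   9.4] [89.3 89.2  8.9]
(600, 180) 1355 [570.2 177.9  81.4] [573.1 180.5  79.7] [36.6 87.4 11.2]
(604, -128) 3286 [ 576.  -126.6   76.3] [ 576.8 -128.6   76.5] [34.3 88.8 13. ]
[[208.13957785 159.69595843]
 [ 96.93742719 -12.13040808]
 [260.3814553   12.69156262]]
```

View pics/w1.png

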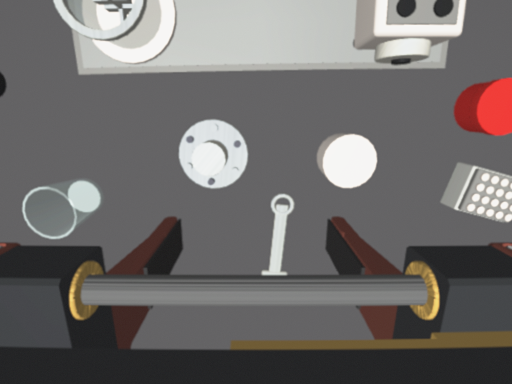

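```bash
python3 -m handwheel '[{"gripper":0,"tx":0,"ty":0,"tz":0,"rx":0,"ry":0,"rz":0},{"gripper":0,"tx":0,"ty":0,"tz":0,"rx":0,"ry":0,"rz":0}]'
```

```text
t: 3.55
ee_pos: [412.2, 30.7, 404.6]
orientation: [3.141, 0.001, -0.001]
ft_force: [-0.5, 0.3, 0.1]
width: 87.5
```

```bash
python3 -m handwheel '[{"gripper":0,"tx":0.0105,"ty":-0.028,"tz":0.02,"rx":0,"ry":0,"rz":0},{"gripper":0,"tx":0.0105,"ty":-0.028,"tz":0.03,"rx":0,"ry":0,"rz":0},{"gripper":0,"tx":0,"ty":0,"tz":0.04,"rx":0,"ry":0,"rz":0},{"gripper":0,"tx":0,"ty":0,"tz":0.04,"rx":0,"ry":0,"rz":0},{"gripper":0,"tx":0,"ty":0,"tz":0,"rx":0,"ry":0,"rz":0}]'
python3 - <<'E'
from h import *
o,p=look('w2');print(o['ee_pos'])
P=cloud(p,o).reshape(-1,3)
def top(c,z0,z1,r):
    m=(np.hypot(P[:,0]-c[0],P[:,1]-c[1])<r)&(P[:,2]>z0)&(P[:,2]<z1);Q=P[m]
    if len(Q):print(c,len(Q),Q.mean(0).round(1),((Q.min(0)+Q.max(0))/2).round(1),np.ptp(Q,axis=0).round(1))
top((432,87),46,54,40);top((432,87),5,14,60)
E
```

```text
t: 4.18
ee_pos: [432.3, 85.9, 272.8]
orientation: [3.14, -0.002, -0.01]
ft_force: [-0.2, -0.5, 0.1]
width: 87.8
[432.3368782   85.8913335  272.77900165]
(432, 87) 2139 [434.3  87.2  50.3] [433.5  87.2  49.3] [39.4 39.5  6.6]
(432, 87) 4831 [440.9  87.2  10.4] [433.3  87.5   9.5] [89.7 89.1  8.9]
```

View pics/w2.png

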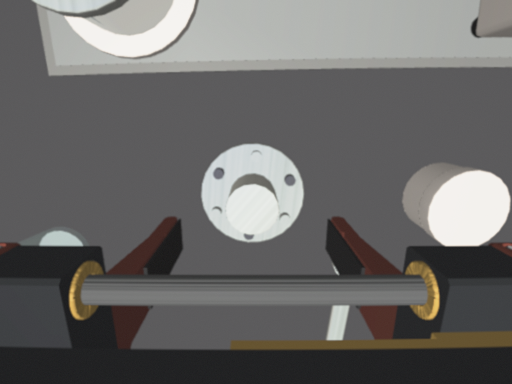

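The headplate is at (252,190), centred between the fingers, with the hub at (252,208). I descend and grip the hub.

```bash
python3 -m handwheel '[{"gripper":0,"tx":0.001,"ty":-0.001,"tz":0.04,"rx":0,"ry":0,"rz":0},{"gripper":0,"tx":0,"ty":0,"tz":0.03,"rx":0,"ry":0,"rz":0},{"gripper":0,"tx":0,"ty":0,"tz":0,"rx":0,"ry":0,"rz":0},{"gripper":1,"tx":0,"ty":0,"tz":0,"rx":0,"ry":0,"rz":0},{"gripper":1,"tx":0,"ty":0,"tz":0,"rx":0,"ry":0,"rz":0},{"gripper":1,"tx":0,"ty":0,"tz":0,"rx":0,"ry":0,"rz":0},{"gripper":1,"tx":0,"ty":0,"tz":0,"rx":0,"ry":0,"rz":0},{"gripper":1,"tx":0,"ty":0,"tz":0,"rx":0,"ry":0,"rz":0}]'
```

```text
t: 5.22
ee_pos: [434.5, 88.4, 204.8]
orientation: [3.142, 0.002, 0.0]
ft_force: [0.4, -4.1, 3.3]
width: 41.6
```

```bash
python3 -m handwheel '[{"gripper":1,"tx":0,"ty":0,"tz":0,"rx":0,"ry":0,"rz":0},{"gripper":1,"tx":0,"ty":0,"tz":0,"rx":0,"ry":0,"rz":0},{"gripper":1,"tx":0,"ty":0,"tz":0,"rx":0,"ry":0,"rz":0}]'
```

```text
t: 5.6
ee_pos: [434.5, 88.4, 204.8]
orientation: [3.141, 0.002, -0.0]
ft_force: [-0.2, -3.0, 5.1]
width: 39.5
```

```bash
python3 -m handwheel '[{"gripper":1,"tx":0,"ty":0,"tz":-0.02,"rx":0,"ry":0,"rz":0},{"gripper":1,"tx":0,"ty":0,"tz":-0.03,"rx":0,"ry":0,"rz":0},{"gripper":1,"tx":0,"ty":0,"tz":-0.04,"rx":0,"ry":0,"rz":0},{"gripper":1,"tx":0,"ty":0,"tz":-0.04,"rx":0,"ry":0,"rz":0},{"gripper":1,"tx":0,"ty":0,"tz":0,"rx":0,"ry":0,"rz":0},{"gripper":1,"tx":0,"ty":0,"tz":0,"rx":0,"ry":0,"rz":0}]'
python3 - <<'E'
from h import *
for k in range(3):
    o,p=look('w3');print(o['ee_pos'].round(1),o['width'],o['ft_force'])
P=cloud(p,o).reshape(-1,3)
z=o['ee_pos'][2]
for a,b,r in ((-160,-145,60),(-205,-187,60)):
    m=(np.hypot(P[:,0]-o['ee_pos'][0],P[:,1]-o['ee_pos'][1])<r)&(P[:,2]>z+a)&(P[:,2]<z+b);Q=P[m]
    if len(Q):print(len(Q),(Q.mean(0)-o['ee_pos']).round(1),((Q.min(0)+Q.max(0))/2-o['ee_pos']).round(1),np.ptp(Q,axis=0).round(1))
E
```

```text
t: 6.35
ee_pos: [433.7, 88.3, 333.4]
orientation: [3.141, 0.002, -0.003]
ft_force: [0.7, 0.1, -3.8]
width: 39.2
[433.7  88.3 333.4] 39.22474174394252 [ 0.66062515  0.13251021 -3.82578265]
[433.6  88.3 333.1] 39.82085221547901 [-0.89634239 -0.0833586  -5.61429664]
[433.7  88.3 332.9] 39.539411488236475 [ 0.77779173 -0.47832565 -4.70658687]
4325 [   3.7   -0.  -154.2] [ 3.300e+00 -1.000e-01 -1.525e+02] [30.1 59.5 15. ]
6202 [  20.4    0.2 -194. ] [   3.6   -0.  -195.7] [78.5 89.9 17.3]
```

View pics/w3.png

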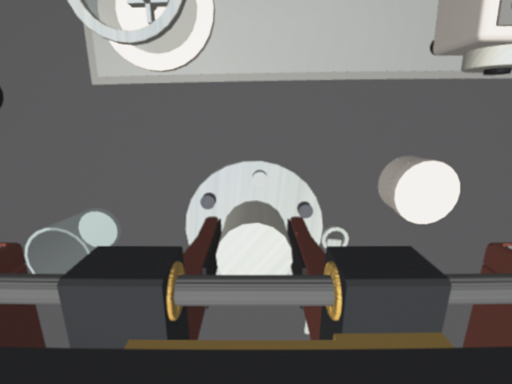

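```bash
cat >> h.py <<'E'
from scipy.optimize import least_squares
def outer(Q,r,c0,fixed=True,n=48,sel=None):
    """centre from outermost points per angle, circle of radius r"""
    c=np.array(c0,float)
    for _ in range(4):
        d=Q[:,:2]-c;a=np.arctan2(d[:,1],d[:,0]);rr=np.hypot(*d.T);B=[]
        for k in range(n):
            m=(a>=-np.pi+k*2*np.pi/n)&(a<-np.pi+(k+1)*2*np.pi/n)
            if m.sum()<3: continue
            i=np.where(m)[0][np.argsort(rr[m])[-2]]
            if rr[i]>r-4: B.append(Q[i,:2])
        B=np.array(B)
        f=lambda x:np.hypot(*(B-x[:2]).T)-r-(0 if fixed else x[2])
        s=least_squares(f,list(c)+([] if fixed else [0]),loss='soft_l1');c=s.x[:2]
    return s.x.round(2),len(B),np.abs(s.fun).mean().round(2)
E
python3 - <<'E'
from h import *
import pickle
o,p=pickle.load(open('w3.pkl','rb'));P=cloud(p,o).reshape(-1,3);e=o['ee_pos']
m=(np.hypot(P[:,0]-e[0],P[:,1]-e[1])<52)&(P[:,2]>e[2]-204)&(P[:,2]<e[2]-190)&(P[:,0]>e[0]-10)
print('disc z',np.median(P[m][:,2])-e[2],outer(P[m]-e,45,(-1,0)),outer(P[m]-e,45,(-1,0),False))
o,p=pickle.load(open('w2.pkl','rb'));P=cloud(p,o).reshape(-1,3)
m=(np.hypot(P[:,0]-433,P[:,1]-87)<52)&(P[:,2]>5)&(P[:,2]<15)
print('disc w2',outer(P[m],45,(433,87)),outer(P[m],45,(433,87),False),o['ee_pos'])
for n in ['scene0','top0']:
    o,p=pickle.load(open(n+'.pkl','rb'));P=cloud(p).reshape(-1,3)
    m=(np.hypot(P[:,0]-433,P[:,1]-87)<55)&(P[:,2]>5)&(P[:,2]<15)
    print(n,'disc',outer(P[m],45,(433,87)),outer(P[m],45,(433,87),False))
    m=(np.hypot(P[:,0]-599,P[:,1]-180.5)<55)&(P[:,2]>76)&(P[:,2]<90)
    print(n,'rim',outer(P[m],45,(599,180)),outer(P[m],45,(599,180),False),np.median(P[m][:,2]))
E
```

```text
disc z -194.52865234812174 (array([-2.19,  0.02]), 28, np.float64(0.2)) (array([-1.74,  0.04, -0.37]), 28, np.float64(0.11))
disc w2 (array([433.49,  87.29]), 48, np.float64(0.46)) (array([433.5 ,  87.29,  -0.46]), 48, np.float64(0.15)) [432.3368782   85.8913335  272.77900165]
scene0 disc (array([432.12,  87.11]), 29, np.float64(1.28)) (array([433.99,  87.21,  -1.74]), 30, np.float64(0.78))
scene0 rim (array([599.62, 181.03]), 43, np.float64(1.75)) (array([600.33, 180.17,  -1.92]), 46, np.float64(0.92)) 82.8719033997665
top0 disc (array([432.34,  86.84]), 48, np.float64(1.56)) (array([432.24,  86.77,  -1.53]), 48, np.float64(0.54))
top0 rim (array([598.64, 180.29]), 48, np.float64(1.75)) (array([598.49, 180.14,  -1.76]), 48, np.float64(0.6)) 81.95137358176146
```

```bash
python3 -m handwheel '[{"gripper":1,"tx":0.012,"ty":-0.02,"tz":-0.01,"rx":0,"ry":0,"rz":0},{"gripper":1,"tx":0.018,"ty":-0.026,"tz":0,"rx":0,"ry":0,"rz":0},{"gripper":1,"tx":0.018,"ty":-0.026,"tz":0,"rx":0,"ry":0,"rz":0},{"gripper":1,"tx":0.012,"ty":-0.02,"tz":0,"rx":0,"ry":0,"rz":0},{"gripper":1,"tx":0,"ty":0,"tz":0,"rx":0,"ry":0,"rz":0},{"gripper":1,"tx":0,"ty":0,"tz":0,"rx":0,"ry":0,"rz":0}]'
python3 - <<'E'
from h import *
o,p=look('w4');e=o['ee_pos'];print(e)
P=cloud(p,o).reshape(-1,3)
m=(np.hypot(P[:,0]-599,P[:,1]-180.5)<55)&(P[:,2]>74)&(P[:,2]<90)
print('rim',outer(P[m],45,(599,180)),outer(P[m],45,(599,180),False),np.median(P[m][:,2]))
m=(np.hypot(P[:,0]-e[0],P[:,1]-e[1])<52)&(P[:,2]>e[2]-204)&(P[:,2]<e[2]-190)&(P[:,0]>e[0]-10)
print('disc z',np.median(P[m][:,2])-e[2],outer(P[m]-e,45,(-1,0)),outer(P[m]-e,45,(-1,0),False))
# mat edges
m=(P[:,2]>-3)&(P[:,2]<8);print(np.nanmax(P[m],axis=0),np.nanmin(P[m],axis=0))
E
```

```text
t: 7.25
ee_pos: [493.6, 180.0, 343.4]
orientation: [3.14, 0.002, -0.005]
ft_force: [-0.1, -0.5, -4.4]
width: 39.4
[493.5875423  179.99498234 343.42003016]
rim (array([599.64, 180.84]), 48, np.float64(0.69)) (array([599.66, 180.83,  -0.69]), 48, np.float64(0.2)) 82.2462626748349
disc z -194.52532192331591 (array([-2.05, -0.06]), 28, np.float64(0.2)) (array([-1.57, -0.06, -0.38]), 28, np.float64(0.09))
[677.85687305 495.81493346   7.98840788] [ 249.81116178 -134.97687622   -2.88894015]
```

View pics/w4.png

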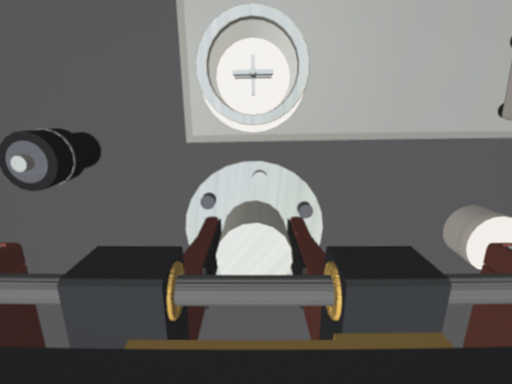

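The rim centre is at pixel (252,66), which works out to world (599.7,180.8). The held disc is at (254,225).

```bash
python3 -m handwheel '[{"gripper":1,"tx":0.02,"ty":-0.001,"tz":0,"rx":0,"ry":0,"rz":0},{"gripper":1,"tx":0.034,"ty":0,"tz":0,"rx":0,"ry":0,"rz":0},{"gripper":1,"tx":0.034,"ty":0,"tz":0,"rx":0,"ry":0,"rz":0},{"gripper":1,"tx":0.0197,"ty":0,"tz":0,"rx":0,"ry":0,"rz":0},{"gripper":1,"tx":0,"ty":0,"tz":0.02,"rx":0,"ry":0,"rz":0},{"gripper":1,"tx":0,"ty":0,"tz":0.02,"rx":0,"ry":0,"rz":0},{"gripper":1,"tx":0,"ty":0,"tz":0.008,"rx":0,"ry":0,"rz":0},{"gripper":1,"tx":0,"ty":0,"tz":0,"rx":0,"ry":0,"rz":0}]'; python3 -c "
from h import *
for k in range(2):
    o,p=look('w5');print(o['ee_pos'],o['orientation'],o['ft_force'])"
```

```text
t: 8.3
ee_pos: [601.2, 181.6, 295.4]
orientation: [3.141, 0.002, -0.004]
ft_force: [-0.1, -0.1, -4.2]
width: 39.8
[601.20870855 181.56565282 295.42539283] [ 3.14092495e+00  2.14762839e-03 -3.91393689e-03] [-0.1305102  -0.10263977 -4.20996676]
[601.6719937  181.71063095 296.31692219] [ 3.14138206e+00  2.20601357e-03 -1.33011020e-03] [ 0.27675927 -0.50176178 -4.83763034]
```

```bash
python3 -m handwheel '[{"gripper":1,"tx":0,"ty":0.0007,"tz":0.005,"rx":0,"ry":0,"rz":0},{"gripper":1,"tx":0,"ty":0,"tz":0.003,"rx":0,"ry":0,"rz":0},{"gripper":1,"tx":0,"ty":0,"tz":0,"rx":0,"ry":0,"rz":0}]'
```

```text
t: 8.78
ee_pos: [601.9, 180.9, 288.5]
orientation: [3.142, 0.002, -0.001]
ft_force: [-0.1, 0.2, -5.0]
width: 39.6
```

```bash
python3 -m handwheel '[{"gripper":1,"tx":0,"ty":0,"tz":0.0015,"rx":0,"ry":0,"rz":0},{"gripper":1,"tx":0,"ty":0,"tz":0.0005,"rx":0,"ry":0,"rz":0},{"gripper":1,"tx":0,"ty":0,"tz":0,"rx":0,"ry":0,"rz":0}]'
```

```text
t: 9.15
ee_pos: [602.1, 181.0, 286.9]
orientation: [-3.142, -0.002, -0.0]
ft_force: [0.3, 0.3, -2.3]
width: 39.6
```

Weight is coming off, so it is nearly seated. I press slightly further and release.

```bash
python3 -m handwheel '[{"gripper":1,"tx":-0.0005,"ty":0,"tz":0.0005,"rx":0,"ry":0,"rz":0},{"gripper":1,"tx":0,"ty":0,"tz":0,"rx":0,"ry":0,"rz":0},{"gripper":0,"tx":0,"ty":0,"tz":0,"rx":0,"ry":0,"rz":0},{"gripper":0,"tx":0,"ty":0,"tz":0,"rx":0,"ry":0,"rz":0},{"gripper":0,"tx":0,"ty":0,"tz":0,"rx":0,"ry":0,"rz":0},{"gripper":0,"tx":0,"ty":0,"tz":0,"rx":0,"ry":0,"rz":0},{"gripper":0,"tx":0,"ty":0,"tz":0,"rx":0,"ry":0,"rz":0}]'
python3 -m handwheel '[{"gripper":0,"tx":0,"ty":0,"tz":-0.03,"rx":0,"ry":0,"rz":0},{"gripper":0,"tx":0,"ty":0,"tz":-0.04,"rx":0,"ry":0,"rz":0},{"gripper":0,"tx":-0.02,"ty":0,"tz":-0.04,"rx":0,"ry":0,"rz":0},{"gripper":0,"tx":-0.04,"ty":0,"tz":-0.02,"rx":0,"ry":0,"rz":0},{"gripper":0,"tx":-0.02,"ty":0,"tz":0,"rx":0,"ry":0,"rz":0},{"gripper":0,"tx":0,"ty":0,"tz":0,"rx":0,"ry":0,"rz":0}]'
python3 - <<'E'
from h import *
o,p=look('w6');e=o['ee_pos'];print(e,o['width'])
P=cloud(p,o).reshape(-1,3)
c=(599.7,180.8)
for nm,z0,z1,r in (('hub',125,140,20),('disc',86,98,45),('rim',72,87,45)):
    m=(np.hypot(P[:,0]-c[0],P[:,1]-c[1])<r+8)&(P[:,2]>z0)&(P[:,2]<z1)
    if m.sum()>20: print(nm,m.sum(),outer(P[m],r,c),outer(P[m],r,c,False),np.median(P[m][:,2]),np.ptp(P[m],axis=0))
    if nm!='rim':
        A=np.c_[P[m][:,:2],np.ones(m.sum())];Z=P[m][:,2];k=abs(Z-np.median(Z))<3;print(' slope',np.linalg.lstsq(A[k],Z[k],rcond=None)[0][:2])
c=(525.5,370)
for z0,z1 in ((86,100),(76,90)):
    m=(np.hypot(P[:,0]-c[0],P[:,1]-c[1])<35)&(P[:,2]>z0)&(P[:,2]<z1);print('motor',m.sum(),P[m].mean(0))
E
```

```text
t: 10.02
ee_pos: [601.6, 180.9, 286.1]
orientation: [-3.142, -0.002, 0.0]
ft_force: [0.5, 0.2, -0.1]
width: 85.6
t: 10.78
ee_pos: [520.6, 180.8, 416.7]
orientation: [-3.141, -0.003, -0.0]
ft_force: [1.3, 0.2, 0.2]
width: 87.5
[520.63665775 180.84191502 416.67345868] 87.4744187457002
hub 1586 (array([600.68, 181.21]), 48, np.float64(0.96)) (array([600.71, 181.2 ,  -0.96]), 48, np.float64(0.17)) 132.50562556438672 [37.55259115 39.00754542  4.61159763]
 slope [ 0.0077146  -0.00134949]
disc 4258 (array([600.9 , 181.27]), 48, np.float64(0.69)) (array([600.89, 181.27,  -0.69]), 48, np.float64(0.14)) 92.53561739501214 [88.50853275 89.06457041  7.8860288 ]
 slope [ 4.22012513e-03 -2.69836125e-05]
motor 718 [526.71403429 370.31042167  88.40570314]
motor 1601 [526.93278907 368.60883075  85.19186592]
```

View pics/w6.png

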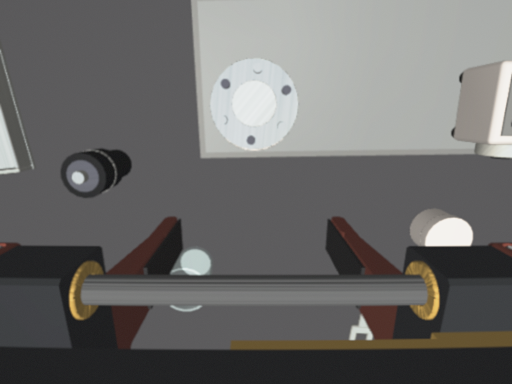

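```bash
python3 -m handwheel '[{"gripper":0,"tx":-0.006,"ty":-0.03,"tz":0,"rx":0,"ry":0,"rz":0},{"gripper":0,"tx":-0.006,"ty":-0.042,"tz":0.02,"rx":0,"ry":0,"rz":0},{"gripper":0,"tx":-0.006,"ty":-0.042,"tz":0.02,"rx":0,"ry":0,"rz":0},{"gripper":0,"tx":-0.006,"ty":-0.042,"tz":0.02,"rx":0,"ry":0,"rz":0},{"gripper":0,"tx":-0.006,"ty":-0.032,"tz":0,"rx":0,"ry":0,"rz":0},{"gripper":0,"tx":0,"ty":0,"tz":0,"rx":0,"ry":0,"rz":0}]'
python3 - <<'E'
from h import *
o,p=look('w7');e=o['ee_pos'];print(e,o['orientation'])
P=cloud(p,o).reshape(-1,3)
c=(525.5,370)
for z0,z1,r in ((91,99,7),(80,90,26)):
    m=(np.hypot(P[:,0]-c[0],P[:,1]-c[1])<35)&(P[:,2]>z0)&(P[:,2]<z1);print('motor',m.sum(),P[m].mean(0),outer(P[m],r,c),outer(P[m],r,c,False))
E
```

```text
t: 11.58
ee_pos: [491.8, 370.8, 355.1]
orientation: [3.141, 0.006, -0.001]
ft_force: [-0.1, -0.1, -0.1]
width: 87.6
[491.75862076 370.83920277 355.05389465] [ 3.14140608e+00  5.70448967e-03 -5.21145273e-04]
motor 216 [526.18841866 371.86590996  95.29012917] (array([525.84, 372.05]), 47, np.float64(1.42)) (array([526.15, 371.93,  -1.35]), 46, np.float64(0.46))
motor 2477 [526.71086145 371.84937955  85.80071524] (array([525.97, 371.83]), 48, np.float64(0.65)) (array([525.99, 371.83,  -0.65]), 48, np.float64(0.17))
```

View pics/w7.png

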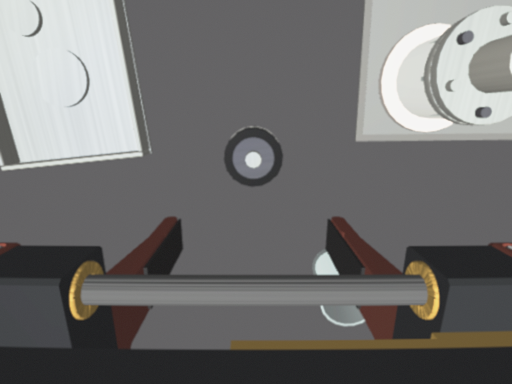

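```bash
python3 -m handwheel '[{"gripper":0,"tx":0.0172,"ty":-0.001,"tz":0.01,"rx":0,"ry":0,"rz":0},{"gripper":0,"tx":0.017,"ty":0,"tz":0.02,"rx":0,"ry":0,"rz":0},{"gripper":0,"tx":0,"ty":0,"tz":0.04,"rx":0,"ry":0,"rz":0},{"gripper":0,"tx":0,"ty":0,"tz":0.04,"rx":0,"ry":0,"rz":0},{"gripper":0,"tx":0,"ty":0,"tz":0.02,"rx":0,"ry":0,"rz":0},{"gripper":0,"tx":0,"ty":0,"tz":0,"rx":0,"ry":0,"rz":0}]'
```

```text
t: 12.38
ee_pos: [526.0, 368.9, 224.7]
orientation: [3.14, -0.0, -0.003]
ft_force: [0.6, 0.4, 0.6]
width: 87.7
```

```bash
python3 -m handwheel '[{"gripper":0,"tx":0,"ty":-0.003,"tz":0,"rx":0,"ry":0,"rz":0},{"gripper":0,"tx":0,"ty":0,"tz":0,"rx":0,"ry":0,"rz":0},{"gripper":1,"tx":0,"ty":0,"tz":0,"rx":0,"ry":0,"rz":0},{"gripper":1,"tx":0,"ty":0,"tz":0,"rx":0,"ry":0,"rz":0},{"gripper":1,"tx":0,"ty":0,"tz":0,"rx":0,"ry":0,"rz":0},{"gripper":1,"tx":0,"ty":0,"tz":0,"rx":0,"ry":0,"rz":0},{"gripper":1,"tx":0,"ty":0,"tz":0,"rx":0,"ry":0,"rz":0},{"gripper":1,"tx":0,"ty":0,"tz":0,"rx":0,"ry":0,"rz":0}]'
```

```text
t: 13.38
ee_pos: [525.5, 372.7, 226.2]
orientation: [3.141, 0.002, -0.0]
ft_force: [-0.3, -1.8, 2.3]
width: 51.7
```

```bash
python3 -m handwheel '[{"gripper":1,"tx":0,"ty":0,"tz":-0.02,"rx":0,"ry":0,"rz":0},{"gripper":1,"tx":0,"ty":0,"tz":-0.04,"rx":0,"ry":0,"rz":0},{"gripper":1,"tx":0,"ty":0,"tz":-0.045,"rx":0,"ry":0,"rz":0},{"gripper":1,"tx":0,"ty":0,"tz":-0.045,"rx":0,"ry":0,"rz":0},{"gripper":1,"tx":0,"ty":0,"tz":-0.02,"rx":0,"ry":0,"rz":0},{"gripper":1,"tx":-0.01,"ty":0.02,"tz":0,"rx":0,"ry":0,"rz":0},{"gripper":1,"tx":-0.01,"ty":0.03,"tz":0,"rx":0,"ry":0,"rz":0},{"gripper":1,"tx":-0.01,"ty":0.03,"tz":0,"rx":0,"ry":0,"rz":0}]'
python3 -m handwheel '[{"gripper":1,"tx":0,"ty":0.036,"tz":0,"rx":0,"ry":0,"rz":0},{"gripper":1,"tx":0,"ty":0.036,"tz":0,"rx":0,"ry":0,"rz":0},{"gripper":1,"tx":0,"ty":0.026,"tz":0,"rx":0,"ry":0,"rz":0},{"gripper":1,"tx":0,"ty":0.013,"tz":0,"rx":0,"ry":0,"rz":0},{"gripper":1,"tx":0,"ty":0,"tz":0,"rx":0,"ry":0,"rz":0},{"gripper":1,"tx":0,"ty":0,"tz":0,"rx":0,"ry":0,"rz":0}]'
python3 - <<'E'
from h import *
for k in range(3):
    o,p=look('w8');e=o['ee_pos'];print(e,o['orientation'],o['ft_force'],o['width'])
P=cloud(p,o).reshape(-1,3)
c=(600.8,181.2)
for nm,z0,z1,r in (('hub',125,140,20),('disc',86,98,45)):
    m=(np.hypot(P[:,0]-c[0],P[:,1]-c[1])<r+8)&(P[:,2]>z0)&(P[:,2]<z1)
    if m.sum()>20: print(nm,m.sum(),outer(P[m],r,c),outer(P[m],r,c,False),np.median(P[m][:,2]),np.ptp(P[m],axis=0))
Q=P-e
m=(np.hypot(Q[:,0],Q[:,1])<32)&(Q[:,2]>-148)&(Q[:,2]<-134)
if m.sum()>20:print('motor top',m.sum(),np.median(Q[m][:,2]),outer(Q[m],26,(0,0)),outer(Q[m],26,(0,0),False),Q[m].min(0),Q[m].max(0))
E
```

```text
t: 14.38
ee_pos: [494.8, 291.9, 395.4]
orientation: [3.141, 0.003, -0.003]
ft_force: [0.8, 0.3, -4.0]
width: 51.8
t: 15.12
ee_pos: [495.9, 182.5, 396.1]
orientation: [-3.141, -0.002, 0.0]
ft_force: [-0.5, 0.7, -4.4]
width: 51.8
[495.85887914 182.47127275 396.09978225] [-3.14128663e+00 -2.31771479e-03  4.27137163e-05] [-0.51068066  0.71344979 -4.41649678] 51.84381843027031
[495.82892391 182.56440444 396.10155053] [-3.14131191e+00 -2.78382089e-03  7.86186058e-06] [ 0.19425282 -0.48637821 -4.81346697] 51.38458811680392
[495.80136642 182.60582188 396.10760085] [-3.14139344e+00 -3.25026446e-03  6.30807678e-05] [ 0.52165129  0.13263524 -4.21692969] 51.90761971607304
hub 2110 (array([600.31, 181.25]), 48, np.float64(0.46)) (array([ 6.0030e+02,  1.8125e+02, -4.5000e-01]), 48, np.float64(0.18)) 132.53233613083103 [40.00152105 38.98463665  9.36968841]
disc 5025 (array([600.56, 180.99]), 48, np.float64(0.69)) (array([600.59, 180.96,  -0.69]), 48, np.float64(0.27)) 92.51980871788965 [88.67001094 88.69130994  8.33861377]
motor top 6181 -140.28190683758586 (array([0.28, 0.17]), 36, np.float64(0.82)) (array([0.26, 0.17, 0.11]), 36, np.float64(0.85)) [ -25.98151255  -29.72031655 -147.99778317] [  26.40990287   29.81575291 -134.01538887]
```

View pics/w8.png

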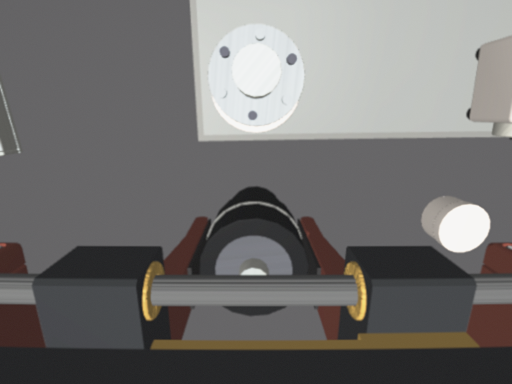

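```bash
python3 -m handwheel '[{"gripper":1,"tx":0.02,"ty":0.0015,"tz":0,"rx":0,"ry":0,"rz":0},{"gripper":1,"tx":0.033,"ty":0,"tz":0,"rx":0,"ry":0,"rz":0},{"gripper":1,"tx":0.033,"ty":0,"tz":0,"rx":0,"ry":0,"rz":0},{"gripper":1,"tx":0.018,"ty":0,"tz":0,"rx":0,"ry":0,"rz":0},{"gripper":1,"tx":0,"ty":0,"tz":0.015,"rx":0,"ry":0,"rz":0},{"gripper":1,"tx":0,"ty":0,"tz":0.013,"rx":0,"ry":0,"rz":0},{"gripper":1,"tx":0,"ty":0,"tz":0,"rx":0,"ry":0,"rz":0},{"gripper":1,"tx":0,"ty":0,"tz":0,"rx":0,"ry":0,"rz":0}]'; python3 -c "
from h import *
for k in range(2):
    o,p=look('w9');print(o['ee_pos'],o['orientation'],o['ft_force'])"
```

```text
t: 16.27
ee_pos: [599.4, 180.6, 368.2]
orientation: [3.142, 0.002, -0.0]
ft_force: [0.1, -0.2, -4.5]
width: 51.5
[599.38495012 180.5953397  368.16538235] [ 3.14157816e+00  2.29910376e-03 -4.49062426e-04] [ 0.13296862 -0.21502756 -4.49518499]
[599.603588   180.56667869 368.54230036] [-3.14143125e+00 -2.18678971e-03 -7.29617623e-04] [ 0.06071678 -0.596143   -4.59824491]
```

```bash
python3 -m handwheel '[{"gripper":1,"tx":0.0006,"ty":-0.0005,"tz":0.006,"rx":0,"ry":0,"rz":0},{"gripper":1,"tx":0,"ty":0,"tz":0.003,"rx":0,"ry":0,"rz":0},{"gripper":1,"tx":0,"ty":0,"tz":0,"rx":0,"ry":0,"rz":0},{"gripper":1,"tx":0,"ty":0,"tz":0,"rx":0,"ry":0,"rz":0}]'
```

```text
t: 16.88
ee_pos: [600.4, 180.9, 359.2]
orientation: [-3.142, -0.002, -0.0]
ft_force: [0.0, -0.3, -4.0]
width: 51.5
```

```bash
python3 -m handwheel '[{"gripper":1,"tx":0,"ty":0,"tz":0.001,"rx":0,"ry":0,"rz":0},{"gripper":1,"tx":0,"ty":0,"tz":0.0005,"rx":0,"ry":0,"rz":0},{"gripper":1,"tx":0,"ty":0,"tz":0,"rx":0,"ry":0,"rz":0}]'
```

```text
t: 17.25
ee_pos: [600.5, 180.9, 358.2]
orientation: [-3.141, -0.002, -0.001]
ft_force: [-0.3, -0.7, 0.2]
width: 51.7
```

```bash
python3 -m handwheel '[{"gripper":0,"tx":0,"ty":0,"tz":0,"rx":0,"ry":0,"rz":0},{"gripper":0,"tx":0,"ty":0,"tz":0,"rx":0,"ry":0,"rz":0},{"gripper":0,"tx":0,"ty":0,"tz":0,"rx":0,"ry":0,"rz":0},{"gripper":0,"tx":0,"ty":0,"tz":0,"rx":0,"ry":0,"rz":0},{"gripper":0,"tx":0,"ty":0,"tz":-0.02,"rx":0,"ry":0,"rz":0},{"gripper":0,"tx":0,"ty":0,"tz":-0.03,"rx":0,"ry":0,"rz":0},{"gripper":0,"tx":0,"ty":0,"tz":-0.04,"rx":0,"ry":0,"rz":0},{"gripper":0,"tx":0,"ty":0,"tz":-0.03,"rx":0,"ry":0,"rz":0}]'
python3 -m handwheel '[{"gripper":0,"tx":-0.03,"ty":0,"tz":0,"rx":0,"ry":0,"rz":0},{"gripper":0,"tx":-0.04,"ty":0,"tz":0,"rx":0,"ry":0,"rz":0},{"gripper":0,"tx":-0.02,"ty":0,"tz":0,"rx":0,"ry":0,"rz":0},{"gripper":0,"tx":0,"ty":0,"tz":0,"rx":0,"ry":0,"rz":0}]'
python3 - <<'E'
from h import *
o,p=look('w10');e=o['ee_pos'];print(e,o['orientation'],o['ft_force'],o['width'])
P=cloud(p,o).reshape(-1,3)
c=(600.5,181.2)
for nm,z0,z1,r in (('disc',86,98,45),('motortop',212,222,26),('stub',223,232,7)):
    m=(np.hypot(P[:,0]-c[0],P[:,1]-c[1])<r+8)&(P[:,2]>z0)&(P[:,2]<z1)
    if m.sum()>20: print(nm,m.sum(),outer(P[m],r,c),outer(P[m],r,c,False),np.median(P[m][:,2]),np.ptp(P[m],axis=0))
E
```

```text
t: 18.25
ee_pos: [600.4, 181.0, 481.1]
orientation: [-3.141, -0.002, -0.004]
ft_force: [0.0, 0.0, -0.9]
width: 87.9
t: 18.75
ee_pos: [509.5, 180.9, 479.3]
orientation: [-3.141, -0.003, -0.003]
ft_force: [0.1, -0.6, 0.6]
width: 87.8
[509.52070412 180.86596584 479.30928458] [-3.14103058e+00 -2.85896575e-03 -2.71698600e-03] [ 0.11293387 -0.58037986  0.59740032] 87.83114576437434
disc 1056 (array([601.79, 181.33]), 33, np.float64(0.52)) (array([600.96, 181.31,  -0.78]), 34, np.float64(0.17)) 92.36197440721827 [73.2839696  89.48936198  8.11845415]
motortop 3105 (array([600.73, 180.56]), 48, np.float64(0.72)) (array([600.73, 180.56,  -0.71]), 48, np.float64(0.17)) 217.93782544550874 [50.99786343 50.61516958  5.80917849]
stub 273 (array([600.26, 180.69]), 48, np.float64(1.05)) (array([600.1 , 180.6 ,  -1.08]), 48, np.float64(0.27)) 227.53841017518837 [13.27403515 13.10118262  6.41322921]
```

View pics/w10.png

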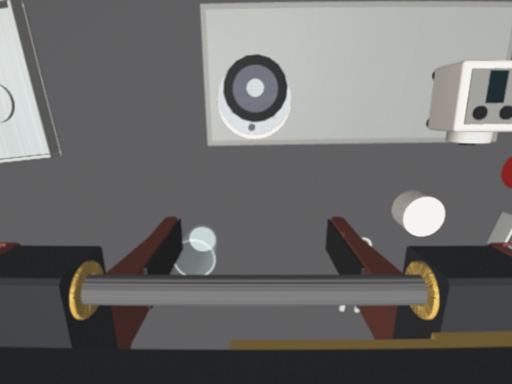

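```bash
python3 -m handwheel '[{"gripper":0,"tx":-0.01,"ty":0.03,"tz":0,"rx":0,"ry":0,"rz":0},{"gripper":0,"tx":-0.01,"ty":0.04,"tz":0,"rx":0,"ry":0,"rz":0},{"gripper":0,"tx":-0.01,"ty":0.04,"tz":0,"rx":0,"ry":0,"rz":0},{"gripper":0,"tx":0,"ty":0.03,"tz":0,"rx":0,"ry":0,"rz":0},{"gripper":0,"tx":0,"ty":0.02,"tz":0,"rx":0,"ry":0,"rz":0},{"gripper":0,"tx":0,"ty":0,"tz":0,"rx":0,"ry":0,"rz":0},{"gripper":0,"tx":0,"ty":0,"tz":0,"rx":0,"ry":0,"rz":0}]'
python3 - <<'E'
from h import *
o,p=look('w11');e=o['ee_pos'];print(e,o['orientation'],o['ft_force'],o['width'])
P=cloud(p,o).reshape(-1,3)
m=(abs(P[:,0]-604)<65)&(abs(P[:,1]+128)<60)&(P[:,2]>70)&(P[:,2]<84)
Q=P[m];print('pump top',len(Q),cv2.minAreaRect(Q[:,:2].astype(np.float32)),np.median(Q[:,2]))
E
```

```text
t: 19.68
ee_pos: [481.2, 21.0, 477.9]
orientation: [-3.141, -0.001, -0.001]
ft_force: [0.1, 0.9, -1.0]
width: 87.5
[481.19407659  20.97900024 477.89430495] [-3.14134921e+00 -1.11018840e-03 -6.97156458e-04] [ 0.06462486  0.88569755 -1.04535153] 87.52495007597454
pump top 5273 ((603.2254638671875, -128.72122192382812), (95.3349838256836, 89.0101089477539), 0.9686251878738403) 77.06758087849124
```

View pics/w11.png

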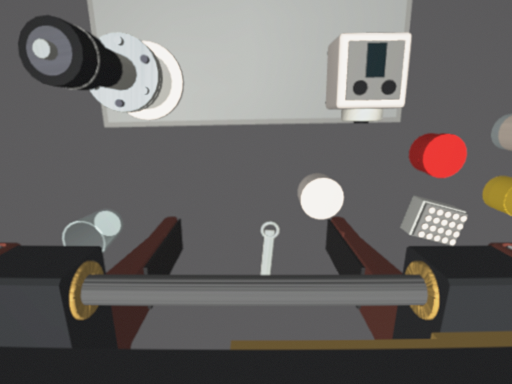

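```bash
python3 - <<'E'
from h import *
import pickle
o,p=pickle.load(open('w11.pkl','rb'))
g=cv2.cvtColor(p['image'],cv2.COLOR_RGB2GRAY).astype(float)
g=cv2.GaussianBlur(g,(3,3),0)
def edge_rows(cols,r0,r1):
    out=[]
    for u in cols:
        d=np.diff(g[r0:r1,u]);k=np.argmin(d)
        if 0<k<len(d)-1 and -d[k]>10:
            a,b,c=-d[k-1],-d[k],-d[k+1];out.append((u,r0+k+.5+.5*(a-c)/(a-2*b+c)))
    return np.array(out)
def edge_cols(rows,c0,c1,s):
    out=[]
    for v in rows:
        d=s*np.diff(g[v,c0:c1]);k=np.argmax(d)
        if 0<k<len(d)-1 and d[k]>10:
            a,b,c=d[k-1],d[k],d[k+1];out.append((c0+k+.5+.5*(a-c)/(a-2*b+c),v))
    return np.array(out)
def fit(X,ax):
    a=X[:,1-ax];b=X[:,ax]
    for _ in range(5):
        c=np.polyfit(a,b,1);r=b-np.polyval(c,a);k=abs(r)<max(1.5,2*np.median(abs(r)));a,b=a[k],b[k]
    return c,len(a),r.std()
F=atz(p,edge_rows(range(190,330),112,135),1,o);c,n,s=fit(F,0);print('front x = %.4f*y+%.2f'%tuple(c),n,s)
Rr=atz(p,edge_cols(range(5,115),395,420,-1),1,o);c2,n,s=fit(Rr,1);print('right y = %.4f*x+%.2f'%tuple(c2),n,s)
L=atz(p,edge_cols(range(2,22),80,110,1),1,o);c3,n,s=fit(L,1);print('left',c3,n,s)
# pump top corners by RANSAC from depth: sides
P=cloud(p,o).reshape(-1,3)
for z0,z1 in((70,84),):
    m=(abs(P[:,0]-604)<65)&(abs(P[:,1]+128)<60)&(P[:,2]>z0)&(P[:,2]<z1);Q=P[m]
    ys=[(x,Q[abs(Q[:,0]-x)<2,1].min(),Q[abs(Q[:,0]-x)<2,1].max()) for x in range(572,640,6)]
    a=np.array(ys);print('pump mid y',np.median((a[:,1]+a[:,2])/2),'w',np.median(a[:,2]-a[:,1]),'yaw',np.polyfit(a[:,0],a[:,1],1)[0],np.polyfit(a[:,0],a[:,2],1)[0])
    xs=[(y,Q[abs(Q[:,1]-y)<2,0].min(),Q[abs(Q[:,1]-y)<2,0].max()) for y in range(-165,-90,6)];a=np.array(xs);print('pump mid x',np.median((a[:,1]+a[:,2])/2),'w',np.median(a[:,2]-a[:,1]),np.polyfit(a[:,0],a[:,2],1)[0],a[:,1:].round(1).tolist())
E
```

```text
front x = -0.0196*y+538.04 140 0.10351795671367335
right y = 0.0536*x+-241.62 99 1.0758875825516028
left [2.51975151e-02 2.41186549e+02] 20 0.08640683429654315
pump mid y -128.56551832374453 w 87.83880177229159 yaw 0.02906039533496657 0.019417040848389387
pump mid x 604.9123400745789 w 88.77379898764218 -0.0272628094342788 [[562.1, 650.0], [562.0, 651.2], [562.0, 651.3], [562.0, 651.2], [561.9, 649.4], [560.7, 649.3], [555.6, 649.2], [560.6, 649.2], [560.5, 649.3], [560.5, 649.1], [560.4, 649.2], [560.4, 649.2], [560.4, 649.2]]
```

```bash
python3 -m handwheel '[{"gripper":0,"tx":0,"ty":0.03,"tz":0,"rx":0,"ry":0,"rz":0},{"gripper":0,"tx":0,"ty":0.045,"tz":0,"rx":0,"ry":0,"rz":0},{"gripper":0,"tx":0,"ty":0.045,"tz":0.01,"rx":0,"ry":0,"rz":0},{"gripper":0,"tx":0,"ty":0.045,"tz":0.02,"rx":0,"ry":0,"rz":0},{"gripper":0,"tx":0.003,"ty":0.045,"tz":0.02,"rx":0,"ry":0,"rz":0},{"gripper":0,"tx":0.005,"ty":0.045,"tz":0.02,"rx":0,"ry":0,"rz":0},{"gripper":0,"tx":0.005,"ty":0.045,"tz":0.02,"rx":0,"ry":0,"rz":0},{"gripper":0,"tx":0.005,"ty":0.045,"tz":0.01,"rx":0,"ry":0,"rz":0}]'
python3 -m handwheel '[{"gripper":0,"tx":0,"ty":0.04,"tz":0.01,"rx":0,"ry":0,"rz":0},{"gripper":0,"tx":0,"ty":0.02,"tz":0,"rx":0,"ry":0,"rz":0},{"gripper":0,"tx":0,"ty":0,"tz":0,"rx":0,"ry":0,"rz":0},{"gripper":0,"tx":0,"ty":0,"tz":0,"rx":0,"ry":0,"rz":0}]'
python3 - <<'E'
from h import *
o,p=look('w12');e=o['ee_pos'];print(e,o['orientation'],o['ft_force'],o['width'])
P=cloud(p,o).reshape(-1,3)
c=(528,-381)
m=(np.hypot(P[:,0]-c[0],P[:,1]-c[1])<25)&(P[:,2]>86)&(P[:,2]<98)
print(m.sum(),outer(P[m],15,c),outer(P[m],15,c,False),np.median(P[m][:,2]))
E
```

```text
t: 20.72
ee_pos: [499.5, -324.9, 376.4]
orientation: [-3.141, -0.004, 0.002]
ft_force: [0.5, 0.1, -0.5]
width: 87.5
t: 21.22
ee_pos: [499.3, -382.9, 368.1]
orientation: [-3.141, -0.003, -0.0]
ft_force: [-1.1, 0.8, -0.2]
width: 87.8
[ 499.27349307 -382.92563858  368.06497382] [-3.14124541e+00 -3.15191225e-03 -1.46761128e-04] [-1.11044251  0.82236127 -0.16818452] 87.83204899277393
848 (array([ 529.1 , -381.65]), 48, np.float64(0.83)) (array([ 529.11, -381.65,   -0.83]), 48, np.float64(0.22)) 92.35009172556369
```

View pics/w12.png

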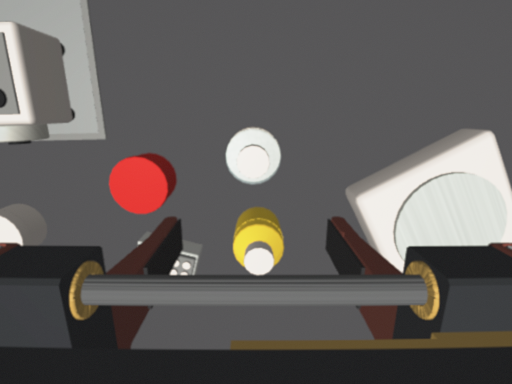

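```bash
python3 -m handwheel '[{"gripper":0,"tx":0.015,"ty":-0.0012,"tz":0.01,"rx":0,"ry":0,"rz":0},{"gripper":0,"tx":0.015,"ty":0,"tz":0.03,"rx":0,"ry":0,"rz":0},{"gripper":0,"tx":0,"ty":0,"tz":0.04,"rx":0,"ry":0,"rz":0},{"gripper":0,"tx":0,"ty":0,"tz":0.04,"rx":0,"ry":0,"rz":0},{"gripper":0,"tx":0,"ty":0,"tz":0.03,"rx":0,"ry":0,"rz":0},{"gripper":0,"tx":0,"ty":0,"tz":0.015,"rx":0,"ry":0,"rz":0},{"gripper":0,"tx":0,"ty":0,"tz":0,"rx":0,"ry":0,"rz":0},{"gripper":0,"tx":0,"ty":0,"tz":0,"rx":0,"ry":0,"rz":0}]'
```

```text
t: 22.28
ee_pos: [529.7, -383.1, 203.8]
orientation: [3.14, 0.002, 0.002]
ft_force: [0.7, -0.0, -0.3]
width: 87.8
```

```bash
python3 -m handwheel '[{"gripper":0,"tx":-0.0005,"ty":-0.0015,"tz":0,"rx":0,"ry":0,"rz":0},{"gripper":0,"tx":0,"ty":0,"tz":0,"rx":0,"ry":0,"rz":0},{"gripper":1,"tx":0,"ty":0,"tz":0,"rx":0,"ry":0,"rz":0},{"gripper":1,"tx":0,"ty":0,"tz":0,"rx":0,"ry":0,"rz":0},{"gripper":1,"tx":0,"ty":0,"tz":0,"rx":0,"ry":0,"rz":0},{"gripper":1,"tx":0,"ty":0,"tz":0,"rx":0,"ry":0,"rz":0},{"gripper":1,"tx":0,"ty":0,"tz":0,"rx":0,"ry":0,"rz":0}]'
python3 -m handwheel '[{"gripper":1,"tx":0,"ty":0,"tz":0,"rx":0,"ry":0,"rz":0},{"gripper":1,"tx":0,"ty":0,"tz":-0.02,"rx":0,"ry":0,"rz":0},{"gripper":1,"tx":0,"ty":0,"tz":-0.04,"rx":0,"ry":0,"rz":0},{"gripper":1,"tx":0,"ty":0,"tz":-0.04,"rx":0,"ry":0,"rz":0},{"gripper":1,"tx":0,"ty":0,"tz":-0.04,"rx":0,"ry":0,"rz":0},{"gripper":1,"tx":0,"ty":0,"tz":-0.02,"rx":0,"ry":0,"rz":0},{"gripper":1,"tx":0,"ty":0,"tz":0,"rx":0,"ry":0,"rz":0},{"gripper":1,"tx":0,"ty":0,"tz":0,"rx":0,"ry":0,"rz":0}]'
python3 - <<'E'
from h import *
o,p=look('w13');e=o['ee_pos'];print(e,o['orientation'],o['ft_force'],o['width'])
Q=cloud(p,o).reshape(-1,3)-e
m=(np.hypot(Q[:,0],Q[:,1])<24)&(Q[:,2]>-121)&(Q[:,2]<-104)
print(m.sum(),outer(Q[m],15,(0,0)),outer(Q[m],15,(0,0),False),np.median(Q[m][:,2]))
E
```

```text
t: 23.15
ee_pos: [528.5, -381.5, 202.6]
orientation: [3.142, 0.002, 0.0]
ft_force: [-1.3, -1.2, -0.2]
width: 55.3
t: 24.15
ee_pos: [528.0, -381.1, 361.1]
orientation: [-3.14, -0.002, 0.003]
ft_force: [-0.4, 0.7, -4.0]
width: 56.1
[ 528.00689296 -381.06573076  361.12609207] [-3.14001902e+00 -1.70474214e-03  3.26038939e-03] [-0.42012976  0.7413825  -4.0287958 ] 56.136710601116924
2807 (array([0.62, 0.17]), 42, np.float64(0.65)) (array([ 0.64,  0.17, -0.59]), 42, np.float64(0.38)) -110.34844817049012
```

View pics/w13.png

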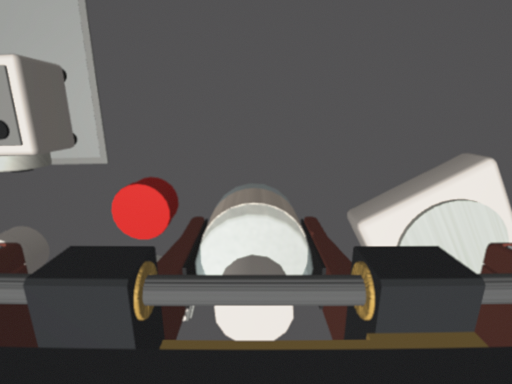

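```bash
python3 -m handwheel '[{"gripper":1,"tx":0.008,"ty":-0.02,"tz":0,"rx":0,"ry":0,"rz":0},{"gripper":1,"tx":0.008,"ty":-0.035,"tz":0,"rx":0,"ry":0,"rz":0},{"gripper":1,"tx":0.009,"ty":-0.045,"tz":0,"rx":0,"ry":0,"rz":0},{"gripper":1,"tx":0.009,"ty":-0.045,"tz":0,"rx":0,"ry":0,"rz":0},{"gripper":1,"tx":0.009,"ty":-0.045,"tz":0,"rx":0,"ry":0,"rz":0},{"gripper":1,"tx":0.009,"ty":-0.045,"tz":0,"rx":0,"ry":0,"rz":0},{"gripper":1,"tx":0.009,"ty":-0.045,"tz":0,"rx":0,"ry":0,"rz":0},{"gripper":1,"tx":0.009,"ty":-0.045,"tz":0,"rx":0,"ry":0,"rz":0}]'
python3 -m handwheel '[{"gripper":1,"tx":0.004,"ty":-0.045,"tz":0,"rx":0,"ry":0,"rz":0},{"gripper":1,"tx":0,"ty":-0.025,"tz":0,"rx":0,"ry":0,"rz":0},{"gripper":1,"tx":0,"ty":-0.012,"tz":0,"rx":0,"ry":0,"rz":0},{"gripper":1,"tx":0,"ty":0,"tz":0,"rx":0,"ry":0,"rz":0},{"gripper":1,"tx":0,"ty":0,"tz":0,"rx":0,"ry":0,"rz":0}]'
```

```text
t: 25.2
ee_pos: [598.0, -53.7, 361.7]
orientation: [-3.141, -0.003, 0.003]
ft_force: [0.2, 0.2, -2.2]
width: 55.7
t: 25.82
ee_pos: [602.0, 25.0, 362.5]
orientation: [3.141, 0.001, -0.001]
ft_force: [0.3, 0.1, -2.9]
width: 56.0
```

```bash
python3 -m handwheel '[{"gripper":1,"tx":0,"ty":-0.001,"tz":0.02,"rx":0,"ry":0,"rz":0},{"gripper":1,"tx":0,"ty":0,"tz":0.04,"rx":0,"ry":0,"rz":0},{"gripper":1,"tx":0,"ty":0,"tz":0.04,"rx":0,"ry":0,"rz":0},{"gripper":1,"tx":0,"ty":0,"tz":0.03,"rx":0,"ry":0,"rz":0},{"gripper":1,"tx":0,"ty":0,"tz":0.015,"rx":0,"ry":0,"rz":0},{"gripper":1,"tx":0,"ty":0,"tz":0,"rx":0,"ry":0,"rz":0},{"gripper":1,"tx":0,"ty":0,"tz":0,"rx":0,"ry":0,"rz":0}]'
python3 -c "
from h import *
for k in range(2):
    o,p=look('w14');print(o['ee_pos'],o['orientation'],o['ft_force'])"
```

```text
t: 26.7
ee_pos: [602.7, 26.3, 218.8]
orientation: [-3.142, -0.001, -0.003]
ft_force: [-0.1, -0.6, -2.2]
width: 55.9
[602.69516127  26.34806312 218.83726437] [-3.14154500e+00 -1.11353534e-03 -3.06337695e-03] [-0.12696738 -0.60140578 -2.22237424]
[602.72934119  26.47309999 219.04945921] [-3.14154192e+00 -1.42679645e-03 -3.70515003e-03] [-0.30660243 -0.67179918 -2.92724096]
```

View pics/w14.png

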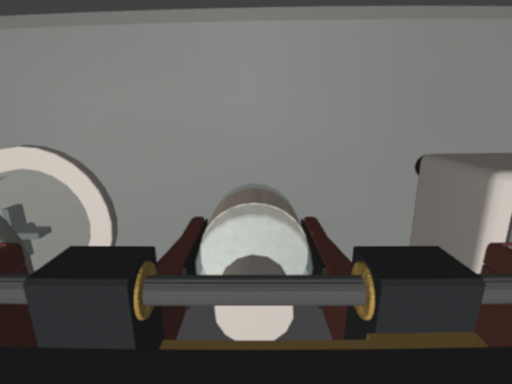

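```bash
python3 -m handwheel '[{"gripper":1,"tx":-0.0007,"ty":0.0002,"tz":0.007,"rx":0,"ry":0,"rz":0},{"gripper":1,"tx":0,"ty":0,"tz":0.004,"rx":0,"ry":0,"rz":0},{"gripper":1,"tx":0,"ty":0,"tz":0.001,"rx":0,"ry":0,"rz":0},{"gripper":1,"tx":0,"ty":0,"tz":0,"rx":0,"ry":0,"rz":0}]'
```

```text
t: 27.3
ee_pos: [601.3, 26.5, 205.5]
orientation: [3.142, 0.002, -0.001]
ft_force: [0.3, 0.4, -2.6]
width: 55.8
```

```bash
python3 -m handwheel '[{"gripper":1,"tx":0.0006,"ty":0.0003,"tz":0.001,"rx":0,"ry":0,"rz":0},{"gripper":1,"tx":0,"ty":0,"tz":0.0005,"rx":0,"ry":0,"rz":0},{"gripper":1,"tx":0,"ty":0,"tz":0,"rx":0,"ry":0,"rz":0}]'
```

```text
t: 27.68
ee_pos: [602.1, 26.1, 204.6]
orientation: [-3.142, -0.002, -0.001]
ft_force: [-0.4, 0.4, 4.3]
width: 55.8
```

```bash
python3 -m handwheel '[{"gripper":0,"tx":0,"ty":0,"tz":0,"rx":0,"ry":0,"rz":0},{"gripper":0,"tx":0,"ty":0,"tz":0,"rx":0,"ry":0,"rz":0},{"gripper":0,"tx":0,"ty":0,"tz":0,"rx":0,"ry":0,"rz":0},{"gripper":0,"tx":0,"ty":0,"tz":0,"rx":0,"ry":0,"rz":0},{"gripper":0,"tx":0,"ty":0,"tz":-0.02,"rx":0,"ry":0,"rz":0},{"gripper":0,"tx":0,"ty":0,"tz":-0.04,"rx":0,"ry":0,"rz":0},{"gripper":0,"tx":0,"ty":0,"tz":-0.04,"rx":0,"ry":0,"rz":0},{"gripper":0,"tx":0,"ty":0,"tz":-0.04,"rx":0,"ry":0,"rz":0}]'
python3 -m handwheel '[{"gripper":0,"tx":-0.03,"ty":0,"tz":-0.04,"rx":0,"ry":0,"rz":0},{"gripper":0,"tx":-0.04,"ty":0.01,"tz":-0.02,"rx":0,"ry":0,"rz":0},{"gripper":0,"tx":-0.04,"ty":0.02,"tz":0,"rx":0,"ry":0,"rz":0},{"gripper":0,"tx":-0.04,"ty":0.03,"tz":0,"rx":0,"ry":0,"rz":0},{"gripper":0,"tx":-0.03,"ty":0.03,"tz":0,"rx":0,"ry":0,"rz":0},{"gripper":0,"tx":-0.02,"ty":0.016,"tz":0,"rx":0,"ry":0,"rz":0},{"gripper":0,"tx":0,"ty":0,"tz":0,"rx":0,"ry":0,"rz":0},{"gripper":0,"tx":0,"ty":0,"tz":0,"rx":0,"ry":0,"rz":0}]'
python3 - <<'E'
from h import *
o,p=look('w15');e=o['ee_pos'];print(e,o['orientation'],o['ft_force'],o['width'])
P=cloud(p,o).reshape(-1,3)
c=(430,-81)
for c,r,z0,z1 in(((430,-81),32.5,40,52),((602.5,26.2),15,88,100)):
    m=(np.hypot(P[:,0]-c[0],P[:,1]-c[1])<r+8)&(P[:,2]>z0)&(P[:,2]<z1)
    if m.sum()>20:print(m.sum(),outer(P[m],r,c),outer(P[m],r,c,False),np.median(P[m][:,2]))
E
```

```text
t: 28.68
ee_pos: [601.8, 26.1, 346.9]
orientation: [-3.142, -0.002, -0.002]
ft_force: [0.3, -0.2, 0.1]
width: 88.0
t: 29.68
ee_pos: [402.7, -79.9, 405.1]
orientation: [3.141, 0.001, 0.003]
ft_force: [0.0, -0.3, -0.1]
width: 87.5
[402.70357752 -79.91958467 405.08378771] [3.14133743e+00 1.39395112e-03 3.22750024e-03] [ 0.01932222 -0.28646198 -0.11591129] 87.451092274426
2311 (array([430.56, -80.68]), 48, np.float64(0.88)) (array([430.6 , -80.68,  -0.88]), 48, np.float64(0.18)) 45.41916311409693
```

View pics/w15.png

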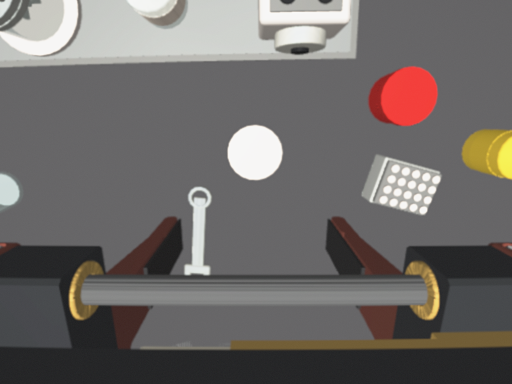

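The white pot, at (255,153), is the right one, and the red one is at (405,97). I grip the white pot.

```bash
python3 -m handwheel '[{"gripper":0,"tx":0.014,"ty":0.0005,"tz":0.02,"rx":0,"ry":0,"rz":0},{"gripper":0,"tx":0.014,"ty":0,"tz":0.04,"rx":0,"ry":0,"rz":0},{"gripper":0,"tx":0,"ty":0,"tz":0.045,"rx":0,"ry":0,"rz":0},{"gripper":0,"tx":0,"ty":0,"tz":0.04,"rx":0,"ry":0,"rz":0},{"gripper":0,"tx":0,"ty":0,"tz":0.03,"rx":0,"ry":0,"rz":0},{"gripper":0,"tx":0,"ty":0,"tz":0.018,"rx":0,"ry":0,"rz":0},{"gripper":0,"tx":0,"ty":0,"tz":0,"rx":0,"ry":0,"rz":0},{"gripper":0,"tx":0,"ty":0,"tz":0,"rx":0,"ry":0,"rz":0}]'
```

```text
t: 30.72
ee_pos: [430.7, -80.3, 211.5]
orientation: [3.141, 0.003, 0.001]
ft_force: [0.1, 0.0, 0.2]
width: 87.5
```

```bash
python3 -m handwheel '[{"gripper":0,"tx":0,"ty":0.0004,"tz":0.0115,"rx":0,"ry":0,"rz":0},{"gripper":0,"tx":0,"ty":0,"tz":0,"rx":0,"ry":0,"rz":0},{"gripper":1,"tx":0,"ty":0,"tz":0,"rx":0,"ry":0,"rz":0},{"gripper":1,"tx":0,"ty":0,"tz":0,"rx":0,"ry":0,"rz":0},{"gripper":1,"tx":0,"ty":0,"tz":0,"rx":0,"ry":0,"rz":0},{"gripper":1,"tx":0,"ty":0,"tz":0,"rx":0,"ry":0,"rz":0},{"gripper":1,"tx":0,"ty":0,"tz":0,"rx":0,"ry":0,"rz":0}]'
```

```text
t: 31.6
ee_pos: [430.1, -81.0, 199.9]
orientation: [3.141, 0.002, 0.0]
ft_force: [-0.3, -0.8, 3.9]
width: 64.2
```

```bash
python3 -m handwheel '[{"gripper":1,"tx":0,"ty":0,"tz":-0.02,"rx":0,"ry":0,"rz":0},{"gripper":1,"tx":0,"ty":0,"tz":-0.04,"rx":0,"ry":0,"rz":0},{"gripper":1,"tx":0,"ty":0,"tz":-0.04,"rx":0,"ry":0,"rz":0},{"gripper":1,"tx":0,"ty":0,"tz":-0.04,"rx":0,"ry":0,"rz":0},{"gripper":1,"tx":0,"ty":0,"tz":-0.02,"rx":0,"ry":0,"rz":0},{"gripper":1,"tx":0.02,"ty":-0.015,"tz":0,"rx":0,"ry":0,"rz":0},{"gripper":1,"tx":0.03,"ty":-0.02,"tz":0,"rx":0,"ry":0,"rz":0},{"gripper":1,"tx":0.03,"ty":-0.02,"tz":0,"rx":0,"ry":0,"rz":0}]'
python3 -m handwheel '[{"gripper":1,"tx":0,"ty":-0.04,"tz":0,"rx":0,"ry":0,"rz":0},{"gripper":1,"tx":0,"ty":-0.012,"tz":0,"rx":0,"ry":0,"rz":0},{"gripper":1,"tx":0,"ty":0,"tz":0,"rx":0,"ry":0,"rz":0},{"gripper":1,"tx":0,"ty":0,"tz":0,"rx":0,"ry":0,"rz":0}]'
python3 - <<'E'
from h import *
o,p=look('w16');e=o['ee_pos'];print(e,o['orientation'],o['ft_force'],o['width'])
P=cloud(p,o).reshape(-1,3)
for c,r,z0,z1 in(((602.5,26.2),15,88,100),(e[:2],32.5,e[2]-160,e[2]-148)):
    m=(np.hypot(P[:,0]-c[0],P[:,1]-c[1])<r+8)&(P[:,2]>z0)&(P[:,2]<z1)
    if m.sum()>20:print(m.sum(),outer(P[m],r,c),outer(P[m],r,c,False),np.median(P[m][:,2]))
E
```

```text
t: 32.6
ee_pos: [510.5, -25.3, 359.5]
orientation: [-3.142, -0.001, 0.001]
ft_force: [0.4, -0.7, -2.3]
width: 64.5
t: 33.1
ee_pos: [509.7, 25.4, 359.6]
orientation: [3.141, 0.001, -0.0]
ft_force: [0.4, -0.9, -0.8]
width: 64.7
[509.70906305  25.42838914 359.59856118] [ 3.14131905e+00  1.29553059e-03 -4.21075391e-04] [ 0.37547684 -0.89878495 -0.77632217] 64.65732662058781
1084 (array([602.01,  26.42]), 48, np.float64(0.83)) (array([602.04,  26.43,  -0.85]), 48, np.float64(0.19)) 94.5728025664192
9048 (array([509.54,  25.49]), 36, np.float64(0.79)) (array([5.0952e+02, 2.5490e+01, 2.0000e-02]), 36, np.float64(0.79)) 205.07544656632808
```

View pics/w16.png

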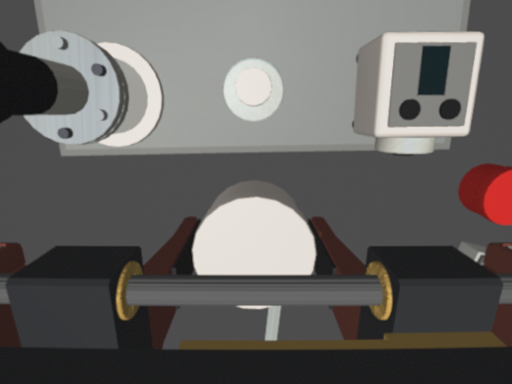

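```bash
python3 -m handwheel '[{"gripper":1,"tx":0.02,"ty":-0.0026,"tz":0,"rx":0,"ry":0,"rz":0},{"gripper":1,"tx":0.035,"ty":0,"tz":0,"rx":0,"ry":0,"rz":0},{"gripper":1,"tx":0.04,"ty":0,"tz":0,"rx":0,"ry":0,"rz":0},{"gripper":1,"tx":0.035,"ty":0,"tz":0,"rx":0,"ry":0,"rz":0},{"gripper":1,"tx":0.025,"ty":0,"tz":0,"rx":0,"ry":0,"rz":0},{"gripper":1,"tx":0.0173,"ty":0,"tz":0,"rx":0,"ry":0,"rz":0},{"gripper":1,"tx":0,"ty":0,"tz":0,"rx":0,"ry":0,"rz":0},{"gripper":1,"tx":0,"ty":0,"tz":0,"rx":0,"ry":0,"rz":0}]'
```

```text
t: 34.15
ee_pos: [681.5, 28.3, 359.3]
orientation: [3.142, 0.001, -0.002]
ft_force: [-0.8, -0.7, -2.1]
width: 64.2
```

```bash
python3 -m handwheel '[{"gripper":1,"tx":0.0003,"ty":0,"tz":0.02,"rx":0,"ry":0,"rz":0},{"gripper":1,"tx":0,"ty":0,"tz":0.04,"rx":0,"ry":0,"rz":0},{"gripper":1,"tx":0,"ty":0,"tz":0.04,"rx":0,"ry":0,"rz":0},{"gripper":1,"tx":0,"ty":0,"tz":0.03,"rx":0,"ry":0,"rz":0},{"gripper":1,"tx":0,"ty":0,"tz":0.015,"rx":0,"ry":0,"rz":0},{"gripper":1,"tx":0,"ty":0,"tz":0,"rx":0,"ry":0,"rz":0},{"gripper":1,"tx":0,"ty":0,"tz":0,"rx":0,"ry":0,"rz":0}]'
python3 -c "
from h import *
for k in range(2):
    o,p=look('w17');print(o['ee_pos'],o['orientation'],o['ft_force'])"
```

```text
t: 35.02
ee_pos: [683.0, 29.0, 215.8]
orientation: [-3.142, -0.002, -0.003]
ft_force: [-0.3, -0.4, -1.6]
width: 64.8
[683.03301481  28.95909674 215.79883162] [-3.14153657e+00 -1.84973674e-03 -2.91673576e-03] [-0.31035319 -0.41649045 -1.61734421]
[683.15910545  28.93895218 216.12836456] [-3.14154551e+00 -1.85289333e-03 -3.81051885e-03] [ 0.12279991  0.05633564 -1.63304036]
```

```bash
python3 -m handwheel '[{"gripper":1,"tx":-0.001,"ty":0.0008,"tz":0.008,"rx":0,"ry":0,"rz":0},{"gripper":1,"tx":0,"ty":0,"tz":0.0045,"rx":0,"ry":0,"rz":0},{"gripper":1,"tx":0,"ty":0,"tz":0,"rx":0,"ry":0,"rz":0},{"gripper":1,"tx":0,"ty":0,"tz":0,"rx":0,"ry":0,"rz":0}]'
```

```text
t: 35.62
ee_pos: [681.5, 28.1, 202.0]
orientation: [-3.142, -0.002, 0.0]
ft_force: [-0.9, 0.2, -1.1]
width: 64.5
```

```bash
python3 -m handwheel '[{"gripper":1,"tx":0.0004,"ty":0,"tz":0.0008,"rx":0,"ry":0,"rz":0},{"gripper":1,"tx":0,"ty":0,"tz":0,"rx":0,"ry":0,"rz":0}]'
```

```text
t: 35.88
ee_pos: [681.9, 28.1, 201.6]
orientation: [3.142, 0.002, -0.0]
ft_force: [-2.8, 1.1, 2.6]
width: 64.3
```

Contact is felt. I release, rise and back off to check.

```bash
python3 -m handwheel '[{"gripper":0,"tx":0,"ty":0,"tz":0,"rx":0,"ry":0,"rz":0},{"gripper":0,"tx":0,"ty":0,"tz":0,"rx":0,"ry":0,"rz":0},{"gripper":0,"tx":0,"ty":0,"tz":0,"rx":0,"ry":0,"rz":0},{"gripper":0,"tx":0,"ty":0,"tz":0,"rx":0,"ry":0,"rz":0},{"gripper":0,"tx":0,"ty":0,"tz":-0.02,"rx":0,"ry":0,"rz":0},{"gripper":0,"tx":0,"ty":0,"tz":-0.04,"rx":0,"ry":0,"rz":0},{"gripper":0,"tx":0,"ty":0,"tz":-0.045,"rx":0,"ry":0,"rz":0},{"gripper":0,"tx":0,"ty":0,"tz":-0.045,"rx":0,"ry":0,"rz":0}]'
python3 -m handwheel '[{"gripper":0,"tx":-0.02,"ty":0,"tz":-0.045,"rx":0,"ry":0,"rz":0},{"gripper":0,"tx":-0.04,"ty":0,"tz":-0.045,"rx":0,"ry":0,"rz":0},{"gripper":0,"tx":-0.04,"ty":0,"tz":-0.03,"rx":0,"ry":0,"rz":0},{"gripper":0,"tx":-0.04,"ty":0,"tz":0,"rx":0,"ry":0,"rz":0},{"gripper":0,"tx":-0.02,"ty":0,"tz":0,"rx":0,"ry":0,"rz":0},{"gripper":0,"tx":0,"ty":0,"tz":0,"rx":0,"ry":0,"rz":0},{"gripper":0,"tx":0,"ty":0,"tz":0,"rx":0,"ry":0,"rz":0}]'
python3 - <<'E'
from h import *
o,p=look('w18');e=o['ee_pos'];print(e,o['ft_force'],o['width'])
def rep(P):
  for nm,c,r,z0,z1 in(('bottle',(602,26.4),15,88,100),('pot',(682,28),32.5,42,53),('motor',(600.6,180.7),26,212,222),('disc',(600.6,181),45,86,98),('beaker',(374,269),32,70,80)):
    m=(np.hypot(P[:,0]-c[0],P[:,1]-c[1])<r+8)&(P[:,2]>z0)&(P[:,2]<z1)
    if m.sum()>60:print(nm,m.sum(),outer(P[m],r,c),outer(P[m],r,c,False),np.median(P[m][:,2]))
rep(cloud(p,o).reshape(-1,3))
for n in('top','scene'):
    p=viewer.get_image(n);save(n+'9.png',p['image']);print(n);rep(cloud(p).reshape(-1,3))
    import pickle;pickle.dump((o,p),open(n+'9.pkl','wb'))
E
python3 - <<'E'
import cv2
im=cv2.imread('pics/scene9.png');cv2.imwrite('pics/scene9b.png',cv2.resize(im[80:330,40:440],(800,500),interpolation=cv2.INTER_CUBIC))
E
```

```text
t: 36.88
ee_pos: [681.9, 28.1, 354.3]
orientation: [-3.142, -0.002, -0.002]
ft_force: [1.1, 0.5, 0.2]
width: 87.7
t: 37.75
ee_pos: [522.6, 27.9, 472.3]
orientation: [-3.142, -0.002, -0.003]
ft_force: [0.9, -0.7, -0.5]
width: 87.9
[522.60411141  27.93122112 472.31167174] [ 0.898726   -0.74630328 -0.45091309] 87.89491406292879
bottle 470 (array([602.31,  26.39]), 48, np.float64(1.77)) (array([602.22,  26.44,  -1.79]), 48, np.float64(0.42)) 94.40116167616264
pot 2119 (array([681.03,  28.46]), 48, np.float64(0.76)) (array([681.01,  28.46,  -0.75]), 48, np.float64(0.22)) 47.48469637035686
motor 3192 (array([600.47, 179.76]), 48, np.float64(0.4)) (array([ 6.0048e+02,  1.7973e+02, -3.7000e-01]), 48, np.float64(0.24)) 217.82397052080523
disc 2486 (array([600.61, 180.61]), 37, np.float64(0.37)) (array([ 6.0061e+02,  1.8043e+02, -2.9000e-01]), 37, np.float64(0.29)) 92.51777769851856
top
scene
bottle 109 (array([600.5,  28.5]), 13, np.float64(0.54)) (array([602.45,  26.79,  -2.44]), 14, np.float64(0.86)) 95.14761151007451
pot 512 (array([681.41,  29.5 ]), 39, np.float64(1.59)) (array([681.77,  28.15,  -1.89]), 44, np.float64(0.95)) 48.3953381044123
motor 218 (array([599.34, 181.7 ]), 28, np.float64(1.18)) (array([600.67, 180.6 ,  -1.58]), 25, np.float64(0.57)) 219.30034962054984
disc 456 (array([600.37, 181.5 ]), 34, np.float64(1.18)) (array([601.53, 180.46,  -1.57]), 37, np.float64(0.66)) 93.79746048823517
beaker 111 (array([373.55, 269.35]), 21, np.float64(1.87)) (array([373.9 , 269.8 ,  -1.51]), 22, np.float64(1.13)) 75.04108839615606
```

View pics/w18.png

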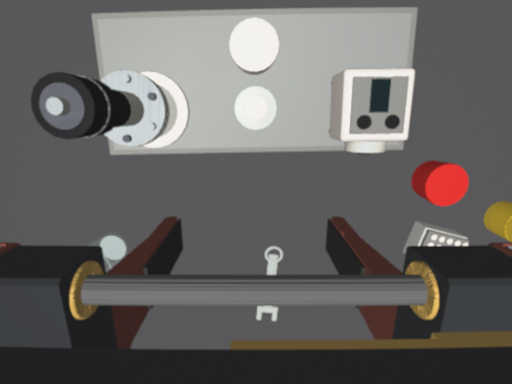

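View pics/scene9b.png

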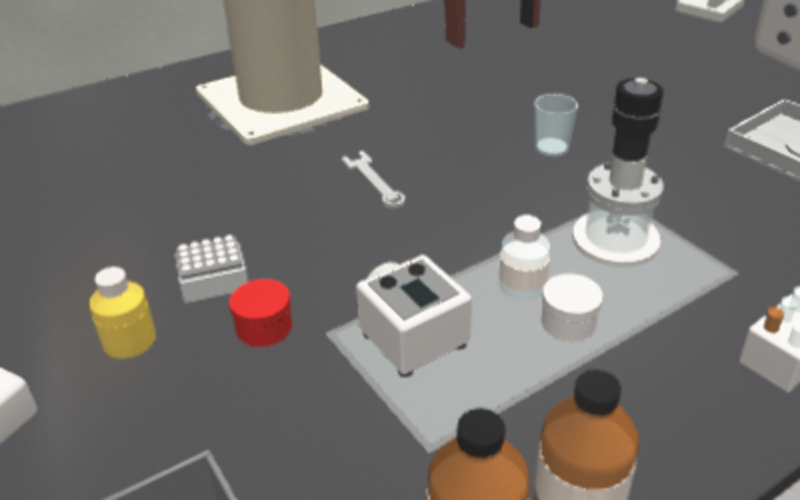

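The pictures show everything in place. In w18 the motor and headplate are on the jar at (110,105), the bottle is at (256,107) and the pot is behind it at (254,45). The scene view shows all of them upright, and the beaker and tip box have not moved. I hand the job in.

```bash
python3 -c "
from h import *
o=ctrl.get_obs();print(o['t'],o['qvel']);print(ctrl.close_job())"
```

```text
37.9 [-6.20469121e-05  2.64979739e-03  6.33529778e-03 -6.53682482e-04
 -2.20388969e-03 -1.87486272e-04]
the job is handed in; nothing more can be done
None
```

I finished the reactor station and handed the job in at 37.9 s of the 109 s allowed. I placed things in the order asked: headplate, motor, bottle, pot.

Positions are world x, y in mm, mostly from the last wrist picture:

| Thing | Measured | Compared with |
|---|---|---|
| Headplate | (600.6, 180.5–181) | Jar rim (599.7, 180.8), about 1 mm off |
| Motor | (600.5, 179.7–180.6) | Headplate, within about 1 mm; standing upright |
| Bottle | (602.2, 26.4) | Jar–pump midpoint (602.5, 26.2) |
| Pot | (681.0–681.8, 28.3) | Behind the bottle, 79–79.5 mm between centres (80 asked), square to the jar–pump line within measuring error |

- **Disagreements:** the wrist and scene cameras disagreed by up to about 1 mm on these positions. In the last top picture the circle fits found too few points to give any check.
- **Bystanders:** in the scene picture the beaker and tip box are where they were at the start. I re-measured the beaker, which had moved less than 1 mm; the tip box I judged by eye only. The yellow bottle and red pot were not touched.
- **At hand-in:** the gripper was open and well clear of everything.

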